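# Tip the battery packs flat and shut them in the tool case

### The arm

A 6-joint arm with a two-finger parallel gripper is mounted at the origin on the work surface. World frame = base frame: x ahead of the robot, y to its left, z up, the work surface at z = 0. Lengths are in m, angles in rad, forces in N, time in s.
With the tool pointing down it reaches from about 0.3 to 0.95 m from the base axis. Payload 3.1 kg.
Tool frame: the origin (TCP) lies at the very end of the fingers, on their centre line; the grasp point (between the pads) lies behind it (ctrl.grasp_offset is the z of the grasp point in the tool frame, in m); z points along the fingers, y is the direction in which the jaws open and shut (so a half turn about z gives the same grasp; the last joint's range is limited). The gripper opens to 85 mm and grips with 20 to 120 N. Pads are 22 mm wide; open, the fingers measure 114 mm over their backs; the gripper's body (76 mm by 85 mm) begins 54 mm behind the grasp point. The pads swing forward as they close: fully open they stand 13 mm farther back than shut.
Start: joints at [1.165, 0.308, 1.634, -0, 1.2, -0.07], TCP at [0.206, 0.59, 0.231] pointing down, gripper open.
Joint ranges: [-3.06, 3.06], [-0.79, 1.96], [0.05, 2.63], [-1.19, 4.34], [0.05, 2.64], [-2.94, 2.94]. Speed limits (rad/s): [2.79, 2.79, 3.14, 3.14, 3.14, 3.14].

### API

Orientations are given as [roll, pitch, yaw] about the fixed x, y, z axes, in that order (R = Rz(yaw) Ry(pitch) Rx(roll)).
In Python, from cell import ctrl gives the robot as it stands.
- The arm moves only by the tool servo_tool, never from a script. Its argument "rows" is a list of rows, each a list of 7 numbers: the opening in per cent of the stroke, from 0 (shut) to 100 (fully open), then the shift along the tool's x, y, z in m, then the turn, a rotation vector about the tool's x, y, z in rad. In form: [[hand, tx, ty, tz, ax, ay, az], ...]. A call has 1 to 20 rows; each row shifts and turns the pose as measured when the row begins, along the tool's axes as they then stand; what a row does not reach is not made up. A row lasts 1/12 s, in which the tool goes at most 41.7 mm and 7.16 degrees, less where a joint would pass 70% of its speed; a pose out of reach is approached as far as the arm can. A call is refused whole if a number of a shift passes 0.0417 or a number of a turn 0.125, either way. A call with a gripper value outside its range is refused whole. The fingers move at their own pace and stop on an object; "squeeze" is the grip in N (left out, the last holds). Time passes only in rows, so rows that do not move let the fingers close. It gives the time, the measured TCP pose, the force and the opening at its end, in the units of the state.
- ctrl.read_state(): the state, without advancing time (a new reading comes with each control period).
- ctrl.camera(name): name is "scene" or "top" or "wrist"; returns the picture (400x640x3 uint8, red, green, blue); there is no depth.
- ctrl.calibration(name): a dict with "K" (3x3 intrinsics, pixels), "camera_from_world" (4x4, takes a point from world to camera coordinates). Camera axes: x right, y down, z forward; pixel columns grow to the right and rows downward; lengths in m; the calibration is good to about 2 mm. The wrist camera is an equidistant fisheye: a pixel r from the principal point sees the ray r / f radians off the axis. A picture is of the moment at which its call begins: read the wrist's pose just before it. calibration takes no time and is no camera call; for the wrist camera it gives the pose at the moment of the call.
- ctrl.hand_in(): hands the job in, once; it reports no verdict.
Trained networks look in the newest picture that a camera, given by its name, has taken for a name from the list of things; names that differ only in an ending like _2 or _b are one class to them, and where a whole thing is asked for, a point or a joint stands for the part that bears it (a point fixed in the world has none). Each returns a list of dicts, best first, with "score" (0 to 1); they miss things now and then, are a little off and sometimes report something else, mostly with a low value. They report only what shows in the picture. A call takes as long as a camera call. They do not tell look-alikes from the thing itself.
- ctrl.find_in(query, camera): "point" ([column, row] as shares, 0 to 1, of the picture: columns of its width, rows of its height, amid what is visible of it).
The state is a dict: "time": time; "joint_pos": joint angles; "joint_velocities": joint speeds; "joint_efforts": joint torques, N m; "tool_pos": TCP position; "tcp_rot": TCP orientation; "force": force on the tool from outside, world axes, zero at the start; "moment": the same for the moment, N m; "gripper_width": finger opening in m.
Only numpy, scipy, OpenCV 4.12 (cv2) and the standard library are available. Lean on these libraries where they do the work, as an engineer would, in place of code of your own. Each camera call takes 0.05 s, during which the arm holds its last target.

### The job

The battery packs on the sale table are standing on end: tip each one over with a light push so that it lies on its flat base with the contact rail up, then lay all of them flat, rail up, inside the open tool case. When all of them are in, close the lid and press down firmly on it once it is shut, so that it is fully home; leave the other things on the table where they are.

Things in the scene. Friction and masses are not known exactly. Their poses are not given: they have to be found in the camera images.
- pack1: red and black battery pack, 0.45 kg (may be absent): body 96 mm long, 58 wide, 34 thick; rail 74 x 36 x 20 high with brass contacts lengthwise on one broad face; opposite face is the base. Starts on one end. Origin: centre of the body without rail (48 up standing, 17 up lying). Axes: z along length (up when standing), y across, x from base to rail (up when lying); rail's outer face at x=+37, base at x=-17
- pack2: red and black battery pack, 0.45 kg (may be absent): body 96 mm long, 58 wide, 34 thick; rail 74 x 36 x 20 high with brass contacts lengthwise on one broad face; opposite face is the base. Starts on one end. Origin: centre of the body without rail (48 up standing, 17 up lying). Axes: z along length (up when standing), y across, x from base to rail (up when lying); rail's outer face at x=+37, base at x=-17
- pack3: red and black battery pack, 0.45 kg (may be absent): body 96 mm long, 58 wide, 34 thick; rail 74 x 36 x 20 high with brass contacts lengthwise on one broad face; opposite face is the base. Starts on one end. Origin: centre of the body without rail (48 up standing, 17 up lying). Axes: z along length (up when standing), y across, x from base to rail (up when lying); rail's outer face at x=+37, base at x=-17
- case: steel tool case standing open, fixed to the table: outside 170 mm (x) by 280 mm (y) by 70 mm high, walls and floor 5 mm thick, one undivided space. Origin: centre of its underside, z up; +x points to the hinged side (away from the robot, roughly), y along the hinge.
- case_lid (a joint): angle (rad) of the case's grey lid: 0 fully shut, about 1.55 to 1.7 standing open at the start, 1.9 at most. The lid is a 170 x 280 x 6 mm plate, 0.35 kg; its hinge is stiff and it stays where it is left; moving it by the free edge takes about 1 to 5 N. It has no catch or spring.
- lid_hinge (a point): middle of the hinge line, on the lid's inner (under) face, 70.5 mm above the table and 85 mm from the case's centre along the case's +x. Its axes turn with the lid: -x along the lid to the free edge, y along the hinge, z out of the outer face; parallel to the case's axes when shut
- lid_edge (a point): middle of the lid's free edge, on the outer face (170 mm from hinge line); same axes as point lid_hinge.
- screwdriver: bystander, loose on the table: screwdriver; leave it where it is. Origin: middle of its underside
- wrench: bystander, loose on the table: steel wrench; leave it where it is. Origin: middle of its underside
- hammer: bystander, loose on the table: hammer; leave it where it is. Origin: middle of its underside
- spray_can: bystander, loose on the table: spray can with a blue label, 64 mm across, 170 mm tall; leave it where it is. Origin: middle of its underside
- tape: bystander, loose on the table: yellow roll of tape, 100 mm across, 45 mm tall; leave it where it is. Origin: middle of its underside
- jar: bystander, loose on the table: jar, 76 mm across, 85 mm tall; leave it where it is. Origin: middle of its underside
- torch: bystander, loose on the table: black and orange hand torch, 155 mm long; leave it where it is. Origin: middle of its underside
Not all that is in view belongs to the job. What is shaped like the pack3 but blue or purple is not meant.

How it is judged:
On the way, in this order (a step that is already met when the one before it is completed fails the run):
1. every pack has been tipped onto its base, rail up, and lies still (angle between each of pack1, pack2, pack3's own x axis and vertical below 0.12 rad and linear speed of each of pack1, pack2, pack3 below 0.05 m/s), for 0.2 s.
2. every pack lies flat in the case, rail up and let go, while the lid is still open (all of step 1 and x of pack1 in the frame of case between -0.065 and 0.065 m and y of pack1 in the frame of case between -0.115 and 0.115 m and z of pack1 in the frame of case between 0.01 and 0.032 m and contact force between each of pack1, pack2, pack3 and the fingers below 0.5 N and x of pack2 in the frame of case between -0.065 and 0.065 m and y of pack2 in the frame of case between -0.115 and 0.115 m and z of pack2 in the frame of case between 0.01 and 0.032 m and x of pack3 in the frame of case between -0.065 and 0.065 m and y of pack3 in the frame of case between -0.115 and 0.115 m and z of pack3 in the frame of case between 0.01 and 0.032 m and value of joint case_lid above 0.5 rad), for 0.2 s.
3. the shut lid is pressed down by the fingers with more than 5 N (value of joint case_lid below 0.03 rad and contact force between case_lid and the fingers above 5 N), for 0.1 s.
At the end, for the whole second after the job is handed in: Every pack that is present lies still in the case on its base, rail up (within 0.12 rad), let go; the lid is shut to within 0.03 rad and at rest (all of step 1 and x of pack1 in the frame of case between -0.065 and 0.065 m and y of pack1 in the frame of case between -0.115 and 0.115 m and z of pack1 in the frame of case between 0.01 and 0.032 m and contact force between each of pack1, pack2, pack3 and the fingers below 0.5 N and x of pack2 in the frame of case between -0.065 and 0.065 m and y of pack2 in the frame of case between -0.115 and 0.115 m and z of pack2 in the frame of case between 0.01 and 0.032 m and x of pack3 in the frame of case between -0.065 and 0.065 m and y of pack3 in the frame of case between -0.115 and 0.115 m and z of pack3 in the frame of case between 0.01 and 0.032 m and value of joint case_lid below 0.03 rad and velocity of joint case_lid below 0.05 rad/s); the robot touches nothing.
It fails at once if pack1 is pushed or gripped by the fingers with more than 30 N while it still stands on end (it is to be tipped with a light push) (angle between pack1's own z axis and vertical below 0.8 rad and contact force between pack1 and the fingers above 30 N).
It fails at once if pack2 is pushed or gripped by the fingers with more than 30 N while it still stands on end (it is to be tipped with a light push) (angle between pack2's own z axis and vertical below 0.8 rad and contact force between pack2 and the fingers above 30 N).
It fails at once if pack3 is pushed or gripped by the fingers with more than 30 N while it still stands on end (it is to be tipped with a light push) (angle between pack3's own z axis and vertical below 0.8 rad and contact force between pack3 and the fingers above 30 N).
It fails at once if a bystander is moved by more than 50 mm (distance of any of screwdriver, wrench, hammer, spray_can, tape, jar, torch from where it was at the start of the episode above 0.05 m).
Of pack1, pack2, pack3 only 2 to 3 are there at a start; the rules pass over those that are not, and their reading is None.
At some moment in a run one of pack1, pack2, pack3 may be knocked a few centimetres aside while the robot is not near it.
Once in a run the grip may slacken for a moment while it holds something.
It also fails if it takes over 210 s, if anything falls off the work surface, if the arm or the gripper's body presses on something with over 40 N, if the wrist force passes 120 N, or if a joint passes its speed limit or range.

## Working session

There is one attempt and no reset: what is moved stays moved. The work goes in short steps, Python scripts to look and compute and a tool call to move; the robot and the scene stay as the last step left them, time stands still between calls to the robot, and variables do not carry over. Pictures are saved under pics/ and viewed, and the job is handed in when it is done.

Besides the shell and the picture viewer there is one more tool, called by a JSON object that holds its "method" and its "body". servo_tool: Moves the arm, as the interface text tells. Its arguments: {"type":"object","properties":{"rows":{"type":"array"},"squeeze":{"type":"number"}},"required":["rows"]}

```bash
ls -la; mkdir -p pics
python3 - <<'E'
from cell import ctrl
import cv2
s=ctrl.read_state()
for k in s: print(k,s[k])
for n in ("scene","top","wrist"):
    im=ctrl.camera(n); cv2.imwrite(f"pics/a_{n}.png",im[:,:,::-1])
    c=ctrl.calibration(n); print(n,c)
print(ctrl.grasp_offset)
E
```

```text
total 12
drwxr-xr-x  3 agent agent 4096 Dec  6 06:00 .
drwxr-xr-x 23 root  root  4096 Dec  6 06:00 ..
drwxr-xr-x  2 agent agent 4096 Dec  6 06:00 pics
time 0.0
joint_pos [ 1.16532595e+00  3.08997990e-01  1.63518870e+00 -1.26885335e-05
  1.19968812e+00 -6.96918200e-02]
joint_velocities [ 7.13820153e-04  1.14633587e-03  9.83175334e-04 -8.40454983e-06
 -7.80789937e-04  7.90098626e-04]
joint_efforts [ 1.00825706e-03 -4.15247655e+01 -2.76662475e+01  4.42508008e-05
  1.03624893e-02  5.34682059e-06]
tool_pos [0.20564126 0.58933419 0.23005041]
tcp_rot [-3.13931522e+00 -1.47132747e-04  2.80581854e+00]
force [0.42774402 0.22202698 0.72966827]
moment [ 0.07083988 -0.02116473 -0.00233823]
gripper_width 0.0853498647953202
scene {'K': array([[509.10784941,   0.        , 320.15013795],
       [  0.        , 509.10784941, 205.90404336],
       [  0.        ,   0.        ,   1.        ]]), 'camera_from_world': array([[-3.83358943e-01,  9.23598327e-01,  1.43213434e-03,
         2.51420973e-01],
       [ 5.33566430e-01,  2.22733128e-01, -8.15902457e-01,
        -2.28520430e-01],
       [-7.53885128e-01
[... 322 characters left out ...]
from_world': array([[ 0.00880615, -0.99977077,  0.01951574, -0.03447749],
       [-0.99188028, -0.01120947, -0.12668016,  0.57873546],
       [ 0.12686988, -0.01824171, -0.99175162,  1.46039629],
       [ 0.        ,  0.        ,  0.        ,  1.        ]])}
wrist {'K': array([[309.70691629,   0.        , 323.97745025],
       [  0.        , 309.70691629, 200.60409998],
       [  0.        ,   0.        ,   1.        ]]), 'camera_from_world': array([[ 0.33005679,  0.94395989, -0.00149741, -0.6242265 ],
       [ 0.90052394, -0.3143929 ,  0.30035603, -0.03934663],
       [ 0.28305327, -0.100483  , -0.95382599,  0.37918294],
       [ 0.        ,  0.        ,  0.        ,  1.        ]])}
-0.0187
```

View pics/a_scene.png

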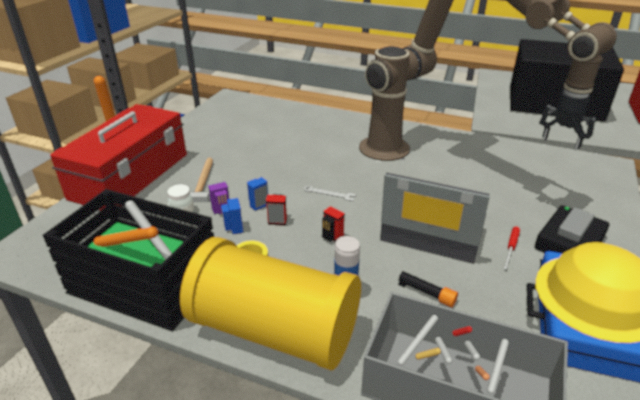

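View pics/a_top.png

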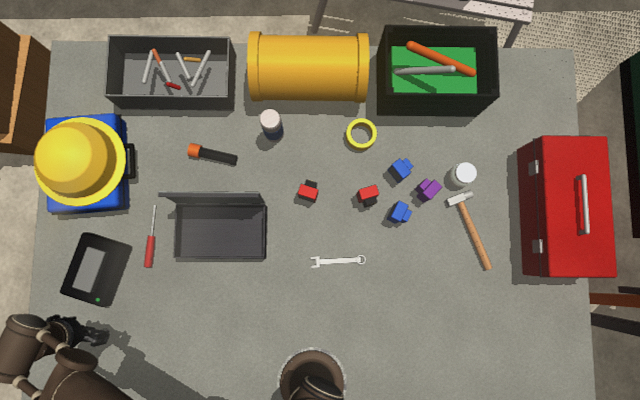

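View pics/a_wrist.png

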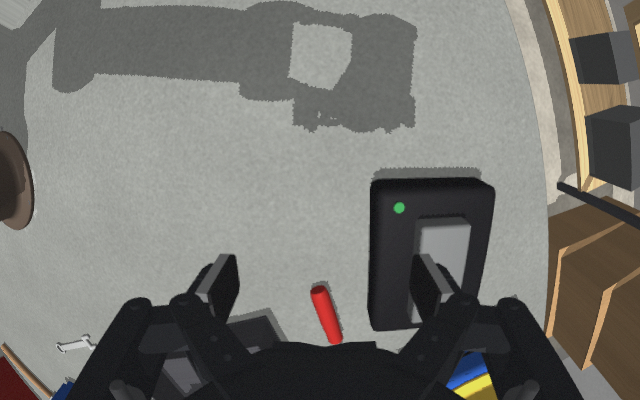

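The top view shows two red packs, at about (308,192) and (368,194). The open case is at (220,225), and the blue and purple things are decoys. I'll zoom in to measure them.

```bash
cat > h.py <<'E'
import numpy as np, cv2
from cell import ctrl
from scipy.spatial.transform import Rotation as R
def ray(cam,uv,cal=None):
    c=cal or ctrl.calibration(cam);K=c["K"];T=c["camera_from_world"]
    if cam!="wrist":
        d=np.linalg.inv(K)@np.array([uv[0],uv[1],1.])
    else:
        x=(np.array(uv)-K[:2,2])/K[0,0];t=np.linalg.norm(x);d=np.r_[np.sin(t)*x/max(t,1e-9),np.cos(t)]
    return -T[:3,:3].T@T[:3,3],T[:3,:3].T@d
def at(cam,uv,z,cal=None):
    o,d=ray(cam,uv,cal);return o+d*(z-o[2])/d[2]
def proj(cam,p,cal=None):
    c=cal or ctrl.calibration(cam);K=c["K"];T=c["camera_from_world"]
    q=T[:3,:3]@np.array(p,float)+T[:3,3]
    if cam!="wrist": return (K@(q/q[2]))[:2]
    n=np.linalg.norm(q[:2]);return K[:2,2]+K[0,0]*np.arctan2(n,q[2])*q[:2]/n
def crop(cam,x0,y0,x1,y1,name,s=6,im=None):
    im=ctrl.camera(cam) if im is None else im
    cv2.imwrite(f"pics/{name}.png",cv2.resize(im[y0:y1,x0:x1,::-1],None,fx=s,fy=s,interpolation=cv2.INTER_CUBIC))
E
python3 - <<'E'
from h import *
crop("top",285,150,445,240,"b_top",5,cv2.imread("pics/a_top.png")[:,:,::-1])
crop("scene",180,160,380,280,"b_sc",4,cv2.imread("pics/a_scene.png")[:,:,::-1])
crop("top",140,170,300,275,"b_case",5,cv2.imread("pics/a_top.png")[:,:,::-1])
for n in ("pack1","pack2","case","case_lid","lid_edge"):
  for cam in("top","scene"):
    print(n,cam,[(round(d["score"],2),np.round(np.array(d["point"])*[640,400])) for d in ctrl.find_in(n,cam)])
E
```

```text
pack1 top [(0.96, array([400., 212.])), (0.82, array([427., 192.])), (0.78, array([400., 168.])), (0.64, array([368., 194.])), (0.52, array([311., 188.]))]
pack1 scene [(0.87, array([231., 216.])), (0.83, array([260., 191.])), (0.79, array([219., 195.])), (0.77, array([331., 221.])), (0.67, array([279., 210.])), (0.27, array([250., 247.]))]
pack2 top [(0.96, array([400., 212.])), (0.82, array([427., 192.])), (0.78, array([400., 168.])), (0.64, array([368., 194.])), (0.52, array([311., 188.]))]
pack2 scene [(0.87, array([231., 216.])), (0.83, array([260., 191.])), (0.79, array([219., 195.])), (0.77, array([331., 221.])), (0.67, array([279., 210.])), (0.27, array([250., 247.]))]
case top [(0.56, array([217., 225.]))]
case scene [(0.72, array([432., 215.])), (0.4, array([431., 288.])), (0.29, array([201., 184.])), (0.2, array([250., 248.]))]
case_lid top [(0.9, array([211., 197.]))]
case_lid scene [(0.61, array([436., 211.]))]
lid_edge top [(0.96, array([211., 199.]))]
lid_edge scene []
```

View pics/b_top.png

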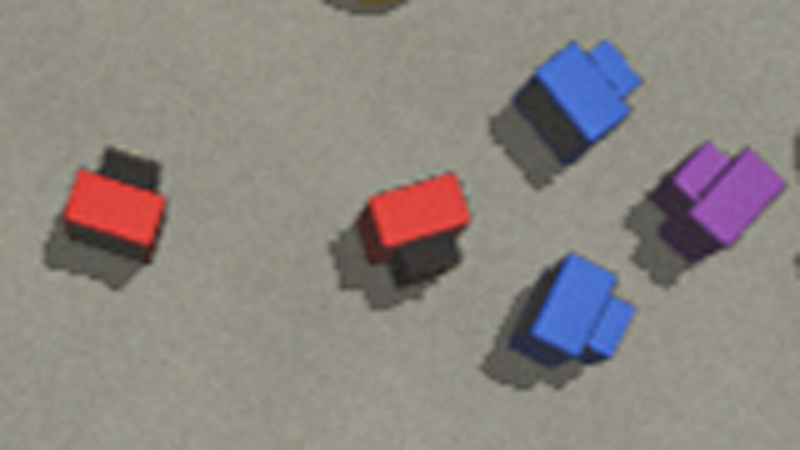

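View pics/b_sc.png

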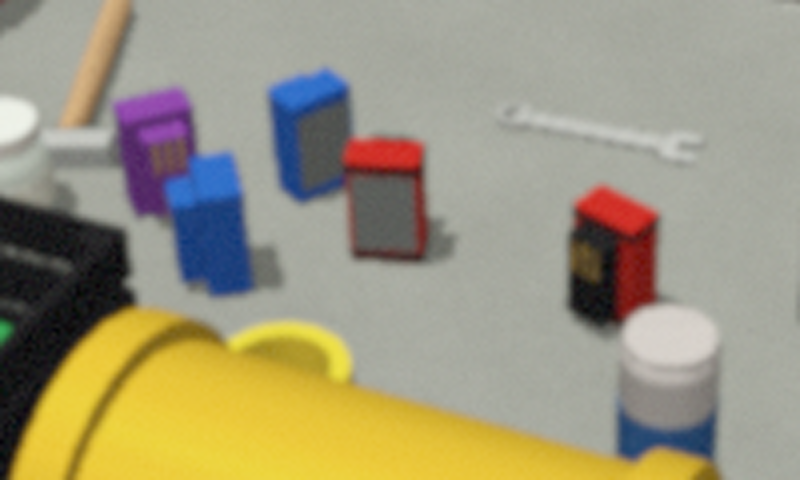

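View pics/b_case.png

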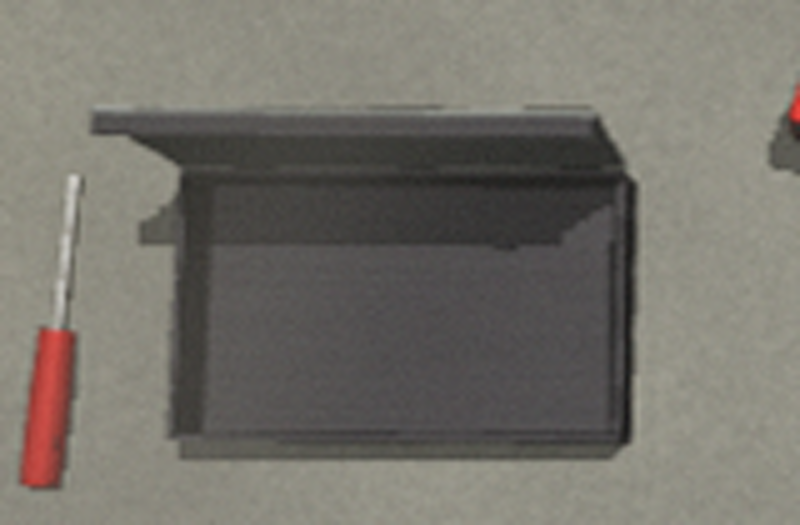

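Run:
```python
from h import *
g=lambda p,o=(285,150):(p[0]/5+o[0],p[1]/5+o[1])
for nm,cs in {"A":[(79,170),(166,197),(153,247),(65,212)],"B":[(370,208),(457,174),(469,216),(384,250)]}.items():
    P=np.array([at("top",g(c),.096)[:2] for c in cs]);print(nm,np.round(P,3).tolist(),P.mean(0).round(4),[round(np.linalg.norm(P[i]-P[(i+1)%4]),3) for i in range(4)])
    e=(P[1]-P[0]+P[2]-P[3]); print("width dir yaw",np.degrees(np.arctan2(e[1],e[0])))
# rail ground checks
C=[(180,180),(635,180),(632,440),(170,440)]
P=np.array([at("top",g(c,(140,170)),.07)[:2] for c in C]);print(P.round(3).tolist(),P.mean(0),[round(np.linalg.norm(P[i]-P[(i+1)%4]),3) for i in range(4)])
for n,uv,z in [("tape",(361,134),.045),("can",(271,118),.17),("torch",(213,155),.03),("wrench",(338,261),.0),("screwdr tip",(155,205),.0),("screw handle",(149,267),.03),("jar",(462,172),.085),("blue1",(402,167),.09),("blue2",(400,212),.09),("hammer",(457,199),.02)]:
    print(n,at("top",uv,z).round(3))
# lid top edge
for u in((158,192),(259,192)): print("lid edge",[at("top",u,z).round(3).tolist() for z in(.235,.24)])
```

```text
A [[0.617, 0.039], [0.601, -0.015], [0.569, -0.008], [0.59, 0.047]] [0.5943 0.0158] [np.float64(0.057), np.float64(0.032), np.float64(0.059), np.float64(0.028)]
width dir yaw -109.02095213897148
B [[0.595, -0.142], [0.617, -0.196], [0.591, -0.203], [0.569, -0.151]] [ 0.593 -0.173] [np.float64(0.059), np.float64(0.027), np.float64(0.057), np.float64(0.028)]
width dir yaw -67.73705954440719
[[0.547, 0.428], [0.55, 0.144], [0.388, 0.142], [0.386, 0.426]] [0.46773032 0.2852446 ] [np.float64(0.284), np.float64(0.162), np.float64(0.284), np.float64(0.161)]
tape [ 0.793 -0.154  0.045]
can [0.804 0.129 0.17 ]
torch [0.72  0.328 0.03 ]
wrench [ 0.381 -0.083  0.   ]
screwdr tip [0.557 0.517 0.   ]
screw handle [0.357 0.515 0.03 ]
jar [ 0.663 -0.469  0.085]
blue1 [ 0.676 -0.278  0.09 ]
blue2 [ 0.534 -0.27   0.09 ]
hammer [ 0.585 -0.471  0.02 ]
lid edge [[0.567, 0.431, 0.235], [0.567, 0.429, 0.24]]
lid edge [[0.571, 0.151, 0.235], [0.57, 0.15, 0.24]]
```

```bash
cat >> h.py <<'E'
def box(c,Rm,lo,hi):
    return [np.array(c)+Rm@np.array([x,y,z]) for x in(lo[0],hi[0]) for y in(lo[1],hi[1]) for z in(lo[2],hi[2])]
ED=[(0,1),(2,3),(4,5),(6,7),(0,2),(1,3),(4,6),(5,7),(0,4),(1,5),(2,6),(3,7)]
def wire(im,cam,pts,col,o,s,cal=None):
    q=[(proj(cam,p,cal)-np.array(o)+.5)*s for p in pts]
    for a,b in ED: cv2.line(im,tuple(int(v) for v in q[a]),tuple(int(v) for v in q[b]),col,1,cv2.LINE_AA)
def packwire(im,cam,c,Rm,o,s,cal=None):
    wire(im,cam,box(c,Rm,(-.017,-.029,-.048),(.017,.029,.048)),(0,255,0),o,s,cal)
    wire(im,cam,box(c,Rm,(.017,-.018,-.037),(.037,.018,.037)),(255,255,0),o,s,cal)
def big(im,r,s): return cv2.resize(np.ascontiguousarray(im[r[1]:r[3],r[0]:r[2],::-1]),None,fx=s,fy=s,interpolation=cv2.INTER_CUBIC)
def Rz(a): return R.from_euler('z',a,degrees=True).as_matrix()
E
cat > ov.py <<'E'
from h import *
T=cv2.imread("pics/a_top.png")[:,:,::-1];S=cv2.imread("pics/a_scene.png")[:,:,::-1]
A=((.5943,.0158,.048),Rz(-19.5));B=((.593,-.173,.048),Rz(-157.7))
r=(285,150,445,240);i=big(T,r,5)
for p in(A,B): packwire(i,"top",*p,r[:2],5)
r2=(240,180,380,260);j=big(S,r2,5)
for p in(A,B): packwire(j,"scene",*p,r2[:2],5)
cv2.imwrite("pics/c1.png",np.vstack([i[:,:700],j[:,:700]])[:,:])
C=(.4655,.2855,0);yaw=.5
k=big(T,(140,170,300,275),5)
wire(k,"top",box(C,Rz(yaw),(-.085,-.14,0),(.085,.14,.07)),(0,255,0),(140,170),5)
wire(k,"top",box(C,Rz(yaw),(-.08,-.135,0.005),(.08,.135,.07)),(255,255,0),(140,170),5)
a=1.6;h=np.array(C)+Rz(yaw)@[.085,0,.0705];L=Rz(yaw)@R.from_euler('y',a).as_matrix()
wire(k,"top",box(h,L,(-.17,-.14,0),(0,.14,.006)),(0,0,255),(140,170),5)
cv2.imwrite("pics/c2.png",k)
k=big(S,(370,160,530,270),5)
wire(k,"scene",box(C,Rz(yaw),(-.085,-.14,0),(.085,.14,.07)),(0,255,0),(370,160),5)
wire(k,"scene",box(h,L,(-.17,-.14,0),(0,.14,.006)),(0,0,255),(370,160),5)
cv2.imwrite("pics/c3.png",k)
E
python3 ov.py
```

```text
(no output)
```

View pics/c1.png

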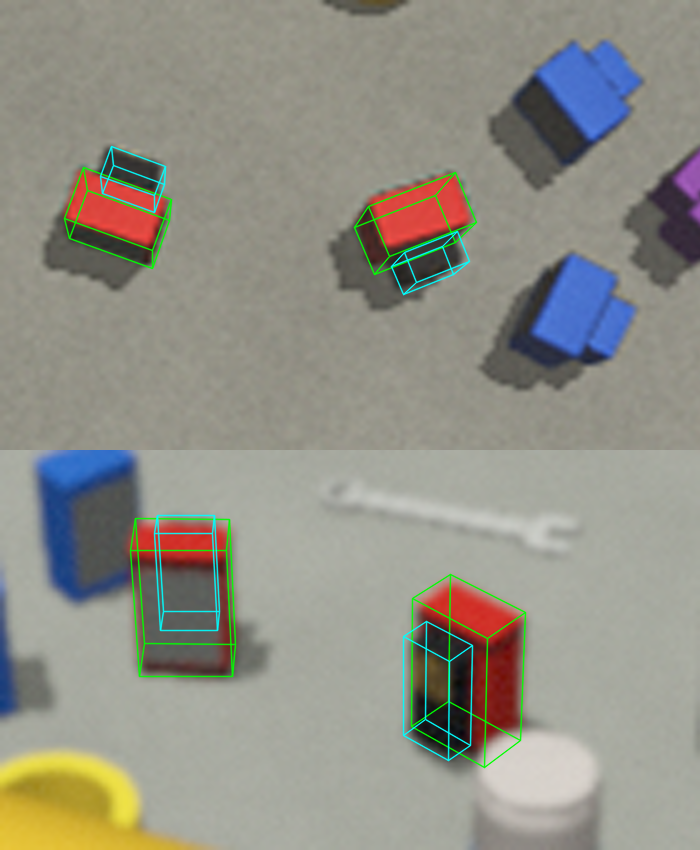

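View pics/c2.png

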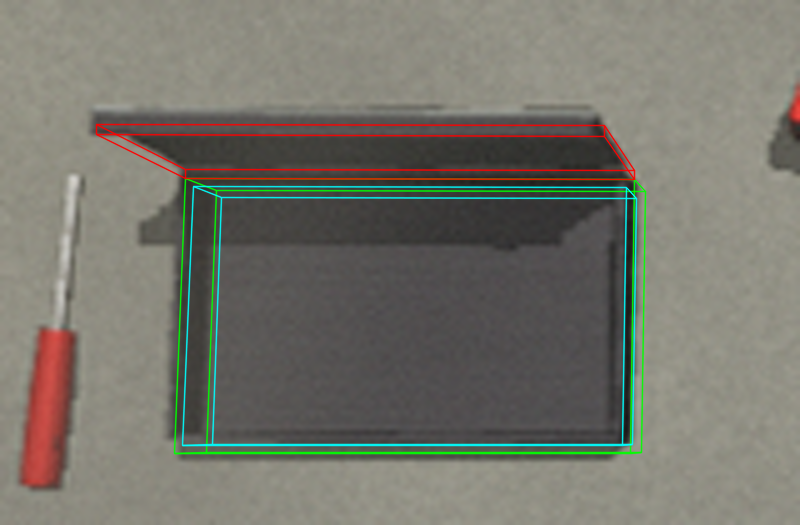

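View pics/c3.png

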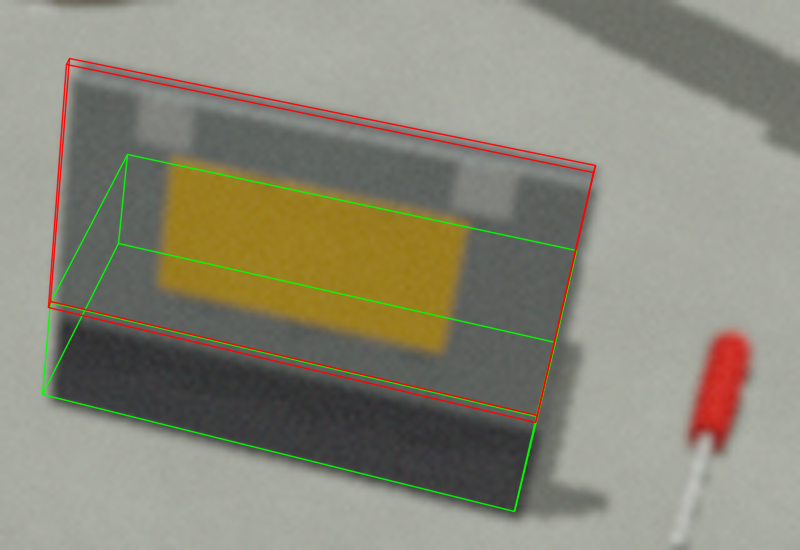

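```bash
cat > go.py <<'E'
import sys
from h import *
# usage go.py x y z yawdeg : deltas in tool frame
s=ctrl.read_state();p=np.array(s["tool_pos"]);Rm=R.from_euler('xyz',s["tcp_rot"]).as_matrix()
def st(): print("t %.2f p %s rpy %s F %s w %.4f j %s"%(s["time"],p.round(4),np.degrees(s["tcp_rot"]).round(1),np.round(s["force"],1),s["gripper_width"],np.round(s["joint_pos"],2)))
st()
if len(sys.argv)>3:
    t=np.array([float(v) for v in sys.argv[1:4]]);d=Rm.T@(t-p)
    rv=np.zeros(3)
    if len(sys.argv)>4:
        rv=R.from_matrix(Rm.T@R.from_euler('xyz',[180,0,float(sys.argv[4])],degrees=True).as_matrix()).as_rotvec()
    print("d",d.round(4),"rot",rv.round(4),"rows@30mm",np.abs(d).max()/.03,"rot rows",np.abs(rv).max()/.1)
E
python3 go.py .45 -.01 .30 160.5; python3 go.py .667 -.01 .30 160.5
```

```text
t 0.65 p [0.206  0.5901 0.2313] rpy [180.    0.  160.8] F [-0.5  0.4 -0.7] w 0.0858 j [ 1.17  0.31  1.63 -0.    1.2  -0.07]
d [-0.4281 -0.4862 -0.0687] rot [0.0001 0.     0.0045] rows@30mm 16.20615185889848 rot rows 0.045481844300693505
t 0.65 p [0.206  0.5901 0.2313] rpy [180.    0.  160.8] F [-0.5  0.4 -0.7] w 0.0858 j [ 1.17  0.31  1.63 -0.    1.2  -0.07]
d [-0.633  -0.4147 -0.0687] rot [0.0001 0.     0.0045] rows@30mm 21.09952979718161 rot rows 0.045481844300693505
```

{"method": "servo_tool", "body": {"rows": [[0,-0.0225,-0.0256,-0.006,0,0,0],[0,-0.0225,-0.0256,-0.006,0,0,0],[0,-0.0225,-0.0256,-0.006,0,0,0],[0,-0.0225,-0.0256,-0.006,0,0,0],[0,-0.0225,-0.0256,-0.006,0,0,0],[0,-0.0225,-0.0256,-0.006,0,0,0],[0,-0.0225,-0.0256,-0.006,0,0,0],[0,-0.0225,-0.0256,-0.006,0,0,0],[0,-0.0225,-0.0256,-0.006,0,0,0],[0,-0.0225,-0.0256,-0.006,0,0,0],[0,-0.0225,-0.0256,-0.004,0,0,0],[0,-0.0225,-0.0256,-0.004,0,0,0],[0,-0.0225,-0.0256,0,0,0,0],[0,-0.0225,-0.0256,0,0,0,0],[0,-0.0225,-0.0256,0,0,0,0],[0,-0.0225,-0.0256,0,0,0,0],[0,-0.0225,-0.0256,0,0,0,0],[0,-0.0225,-0.0256,0,0,0,0],[0,-0.0225,-0.0256,0,0,0,0],[0,0,0,0,0,0,0]], "squeeze": 20}}

```text
time: 2.32
tool_pos: [0.4619, -0.0351, 0.3063]
tcp_rot: [3.133, 0.018, 2.814]
force: [-0.2, -1.5, 0.5]
gripper_width: -0.0
```

```bash
python3 go.py .667 -.01 .30 160.5
```

```text
t 2.32 p [ 0.4619 -0.0351  0.3063] rpy [179.5   1.  161.2] F [-0.2 -1.5  0.5] w -0.0000 j [-0.17 -0.09  1.92  0.01  1.29 -1.42]
d [-0.1859  0.0896  0.0105] rot [0.0092 0.0182 0.0128] rows@30mm 6.1979550947177735 rot rows 0.18232143608498166
```

{"method": "servo_tool", "body": {"rows": [[0,-0.0233,0.0112,0,0,0,0],[0,-0.0233,0.0112,0,0,0,0],[0,-0.0233,0.0112,0,0,0,0],[0,-0.0233,0.0112,0,0,0,0],[0,-0.0233,0.0112,0,0,0,0],[0,-0.0233,0.0112,0,0,0,0],[0,-0.0233,0.0112,0,0,0,0],[0,-0.0233,0.0112,0,0,0,0],[0,0,0,0,0.008,0.018,0.012],[0,0,0,0,0,0,0]]}}

```text
time: 3.15
tool_pos: [0.6733, -0.0092, 0.3085]
tcp_rot: [3.14, -0.005, 2.794]
force: [-0.8, -0.4, 0.0]
gripper_width: 0.0001
```

```bash
python3 go.py .667 -.01 .07 160.5
python3 - <<'E'
from h import *
cal=ctrl.calibration("wrist")
im=ctrl.camera("wrist");cv2.imwrite("pics/d_w.png",im[:,:,::-1])
S=ctrl.camera("scene");A=((.5943,.0158,.048),Rz(-19.5));B=((.593,-.173,.048),Rz(-157.7))
r2=(240,150,400,260);j=big(S,r2,5)
for p in(A,B): packwire(j,"scene",*p,r2[:2],5)
cv2.imwrite("pics/d_s.png",j)
E
```

```text
t 3.15 p [ 0.6733 -0.0092  0.3085] rpy [179.9  -0.3 160.1] F [-0.8 -0.4  0. ] w 0.0001 j [-0.08  0.35  1.42  0.    1.37 -1.3 ]
d [ 0.0045 -0.0033  0.2385] rot [ 0.002  -0.005  -0.0077] rows@30mm 7.95049800509523 rot rows 0.07715367508259346
```

View pics/d_w.png

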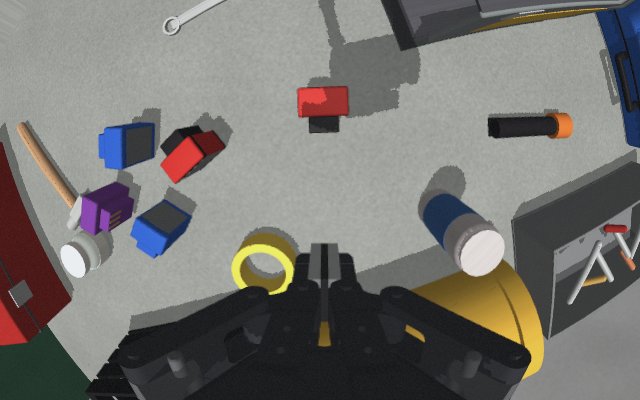

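View pics/d_s.png

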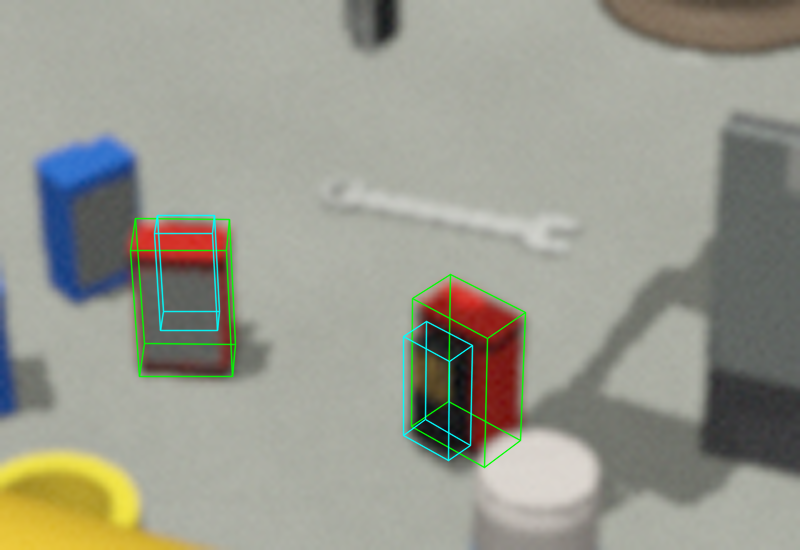

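Both packs are where I measured them (the wrist view has A at (323,103) and B at (190,150)). I'll descend behind A.

{"method": "servo_tool", "body": {"rows": [[0,0,0,0.03,0,0,0],[0,0,0,0.03,0,0,0],[0,0,0,0.03,0,0,0],[0,0,0,0.03,0,0,0],[0,0,0,0.03,0,0,0],[0,0,0,0.03,0,0,0],[0,0,0,0.03,0,0,0],[0,0,0,0.015,0,0,0],[0,0,0,0,0,0,0]]}}

```text
time: 4.0
tool_pos: [0.6661, -0.0089, 0.0855]
tcp_rot: [3.137, 0.005, 2.794]
force: [-0.7, 0.1, -1.1]
gripper_width: 0.0005
```

```bash
python3 go.py .663 -.008 .07 160.5
python3 - <<'E'
from h import *
im=ctrl.camera("wrist");cv2.imwrite("pics/e_w.png",im[:,:,::-1])
E
```

```text
t 4.00 p [ 0.6661 -0.0089  0.0855] rpy [179.7   0.3 160.1] F [-0.7  0.1 -1.1] w 0.0005 j [-0.08  0.54  1.63  0.    0.97 -1.31]
d [ 0.0033 -0.0003  0.0154] rot [ 0.0045  0.0054 -0.0075] rows@30mm 0.5144230437396028 rot rows 0.07484433009983057
```

View pics/e_w.png

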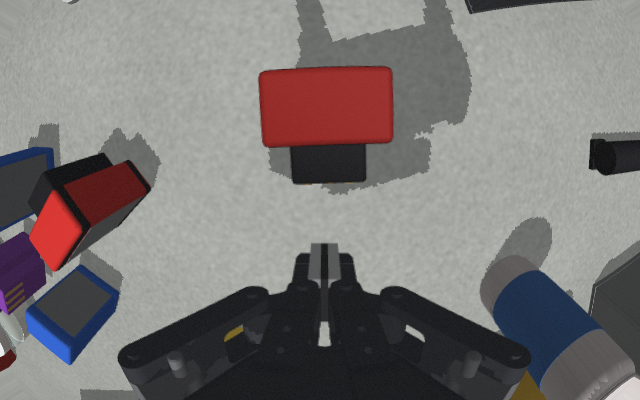

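{"method": "servo_tool", "body": {"rows": [[0,0,0,0.01,0,0,0],[0,0,0,0.008,0,0,0],[0,0.007,0,0,0,0,0],[0,0.007,0,0,0,0,0],[0,0.005,0,0,0,0,0],[0,0.004,0,0,0,0,0],[0,0.004,0,0,0,0,0],[0,0.004,0,0,0,0,0],[0,0.004,0,0,0,0,0],[0,0.004,0,0,0,0,0]]}}

```text
time: 4.88
tool_pos: [0.6344, 0.0047, 0.0787]
tcp_rot: [3.132, 0.028, 2.794]
force: [0.8, -1.0, 2.0]
gripper_width: 0.0002
```

```bash
python3 go.py .60 .0158 .07 160.5
python3 - <<'E'
from h import *
im=ctrl.camera("wrist");cv2.imwrite("pics/f_w.png",im[:,:,::-1])
E
```

```text
t 4.88 p [0.6344 0.0047 0.0787] rpy [179.4   1.6 160.1] F [ 0.8 -1.   2. ] w 0.0002 j [-0.06  0.48  1.73  0.    0.9  -1.29]
d [ 0.0363 -0.0013  0.0076] rot [ 0.0098  0.0276 -0.007 ] rows@30mm 1.2110891686180776 rot rows 0.2757788550830649
```

View pics/f_w.png

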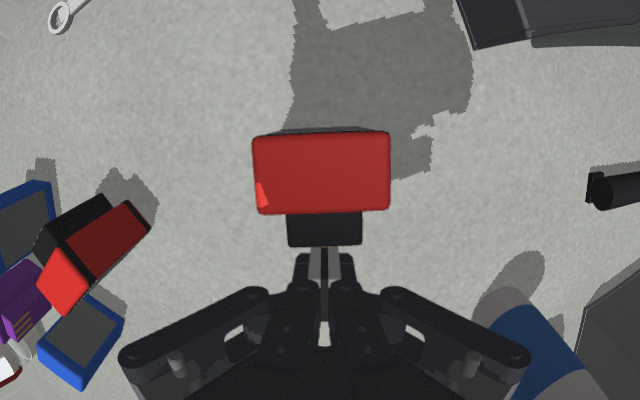

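{"method": "servo_tool", "body": {"rows": [[0,-0.002,0,0.008,0,0.02,0],[0,0,0,0.005,0,0.008,0],[0,0.005,0,0.002,0,0.005,0],[0,0.005,0,0.002,0,0.005,0],[0,0.005,0,0.002,0,0.005,0],[0,0.005,0,0.002,0,0.005,0],[0,0.005,0,0.002,0,0.005,0]]}}

```text
time: 5.52
tool_pos: [0.6178, 0.012, 0.0575]
tcp_rot: [3.129, -0.018, 2.794]
force: [0.6, -0.5, 2.1]
gripper_width: 0.0
```

```bash
python3 go.py .60 .0158 .07 160.5
python3 - <<'E'
from h import *
im=ctrl.camera("wrist");cv2.imwrite("pics/g_w.png",im[:,:,::-1])
E
```

```text
t 5.52 p [0.6178 0.012  0.0575] rpy [179.3  -1.  160.1] F [ 0.6 -0.5  2.1] w 0.0000 j [-0.06  0.51  1.74  0.02  0.9  -1.3 ]
d [ 0.0183 -0.0023 -0.0122] rot [ 0.013  -0.0179 -0.0075] rows@30mm 0.6085826195943693 rot rows 0.17917075468449556
```

View pics/g_w.png

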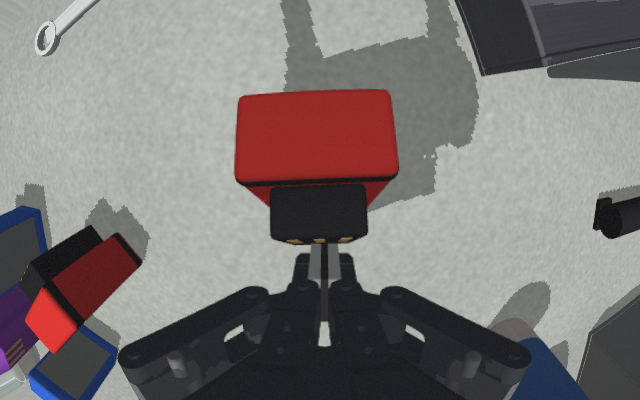

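{"method": "servo_tool", "body": {"rows": [[0,0.006,0,-0.002,0,0,0],[0,0.006,0,-0.001,0,0,0],[0,0.006,0,0,0,0,0],[0,0.006,0,0,0,0,0],[0,0.006,0,0,0,0,0],[0,0.004,0,0,0,0,0],[0,0,0,0,0,0,0],[0,0,0,0,0,0,0]]}}

```text
time: 6.23
tool_pos: [0.5693, 0.0277, 0.0555]
tcp_rot: [3.134, -0.042, 2.795]
force: [0.0, 0.6, 0.0]
gripper_width: 0.0001
```

```bash
python3 go.py .60 .0158 .07 160.5
python3 - <<'E'
from h import *
im=ctrl.camera("wrist");cv2.imwrite("pics/g2_w.png",im[:,:,::-1])
E
```

```text
t 6.23 p [0.5693 0.0277 0.0555] rpy [179.6  -2.4 160.1] F [0.  0.6 0. ] w 0.0001 j [-0.04  0.45  1.84  0.03  0.89 -1.28]
d [-0.0323 -0.0006 -0.0158] rot [ 0.0079 -0.042  -0.0066] rows@30mm 1.0769363122324647 rot rows 0.42006933595976
```

View pics/g2_w.png

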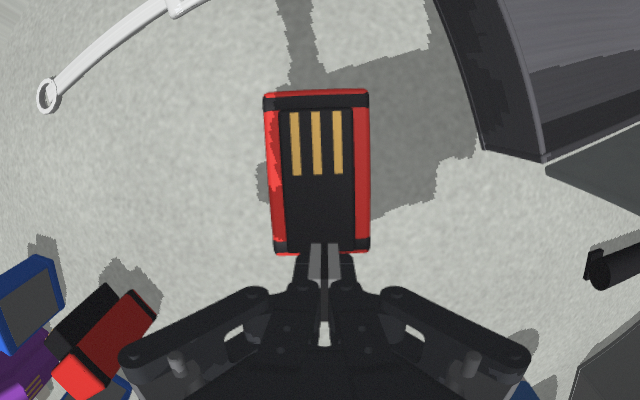

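A now lies flat with its rail up. Next I'll lift, turn and go to the near side of B.

{"method": "servo_tool", "body": {"rows": [[0,-0.005,0,-0.03,0,-0.02,0],[0,0,0,-0.03,0,-0.02,0.05],[0,0,0,-0.035,0,0,0.12],[0,0,0,-0.035,0,0,0.12],[0,0,0,-0.03,0,0,0.12],[0,0,0,0,0,0,0.12],[0,0,0,0,0,0,0.12],[0,0,0,0,0,0,0.12],[0,0,0,0,0,0,0.12],[0,0,0,0,0,0,0.12],[0,0,0,0,0,0,0.12],[0,0,0,0,0,0,0.12],[0,0,0,0,0,0,0.12],[0,0,0,0,0,0,0.12],[0,0,0,0,0,0,0.12],[0,0,0,0,0,0,0.12],[0,0,0,0,0,0,0.12],[0,0,0,0,0,0,0.12],[0,0,0,0,0,0,0.12],[0,0,0,0,0,0,0.12]]}}

```text
time: 7.95
tool_pos: [0.5853, 0.0207, 0.2295]
tcp_rot: [3.138, -0.018, 0.494]
force: [-0.5, 0.2, 0.1]
gripper_width: -0.0002
```

```bash
python3 go.py .525 -.2 .20 22.3
python3 - <<'E'
from h import *
crop("top",285,150,445,240,"i_top",5)
E
```

```text
t 7.95 p [0.5853 0.0207 0.2295] rpy [179.8  -1.1  28.3] F [-0.5  0.2  0.1] w -0.0002 j [-0.04  0.22  1.74  0.01  1.16  1.03]
d [-0.1583  0.1656  0.0272] rot [ 0.0027 -0.0187  0.1047] rows@30mm 5.520453107379344 rot rows 1.0473801893640529
```

View pics/i_top.png

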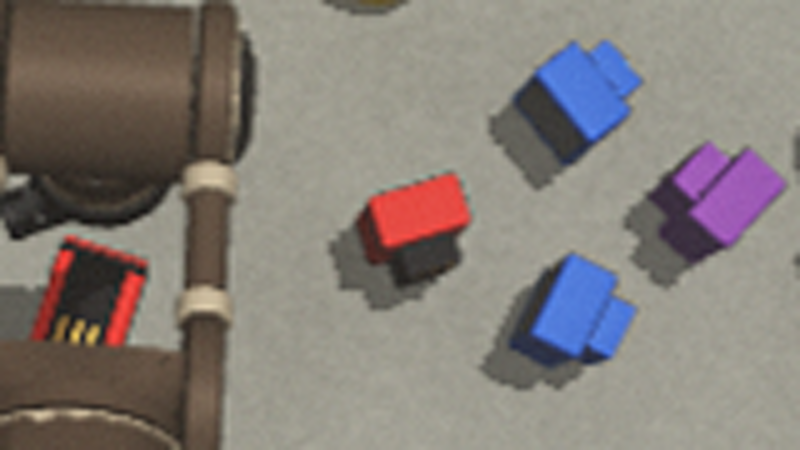

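{"method": "servo_tool", "body": {"rows": [[0,-0.0264,0.0276,0,0,0,0],[0,-0.0264,0.0276,0,0,0,0],[0,-0.0264,0.0276,0,0,0,0],[0,-0.0264,0.0276,0,0,0,0],[0,-0.0264,0.0276,0,0,0,0],[0,-0.0264,0.0276,0,0,0,0],[0,0,0,0,0,-0.018,0.1],[0,0,0,0,0,0,0]]}}

```text
time: 8.67
tool_pos: [0.5266, -0.2102, 0.229]
tcp_rot: [3.133, -0.007, 0.413]
force: [-0.6, -0.3, 0.2]
gripper_width: 0.0002
```

```bash
python3 go.py .525 -.2 .070 22.3
```

```text
t 8.67 p [ 0.5266 -0.2102  0.229 ] rpy [179.5  -0.4  23.6] F [-0.6 -0.3  0.2] w 0.0002 j [-0.46  0.19  1.78 -0.    1.15  0.7 ]
d [ 0.0014 -0.0114  0.159 ] rot [ 0.0086 -0.0074  0.0235] rows@30mm 5.298541635784735 rot rows 0.23519409592238902
```

{"method": "servo_tool", "body": {"rows": [[0,0,-0.011,0,0.008,-0.007,0.022],[0,0,0,0.03,0,0,0],[0,0,0,0.03,0,0,0],[0,0,0,0.03,0,0,0],[0,0,0,0.03,0,0,0],[0,0,0,0.02,0,0,0],[0,0,0,0.01,0,0,0],[0,0,0,0,0,0,0]]}}

```text
time: 9.33
tool_pos: [0.5299, -0.2002, 0.0788]
tcp_rot: [3.131, -0.012, 0.426]
force: [-0.9, -0.1, 0.6]
gripper_width: 0.0
```

```bash
python3 go.py .593 -.173 .070 22.3
python3 - <<'E'
from h import *
im=ctrl.camera("wrist");cv2.imwrite("pics/j_w.png",im[:,:,::-1])
E
```

```text
t 9.33 p [ 0.5299 -0.2002  0.0788] rpy [179.4  -0.7  24.4] F [-0.9 -0.1  0.6] w 0.0000 j [-0.44  0.38  1.89  0.    0.86  0.7 ]
d [0.0686 0.0012 0.0096] rot [ 0.0104 -0.0119  0.0363] rows@30mm 2.2850497129670786 rot rows 0.36268056591421716
```

View pics/j_w.png

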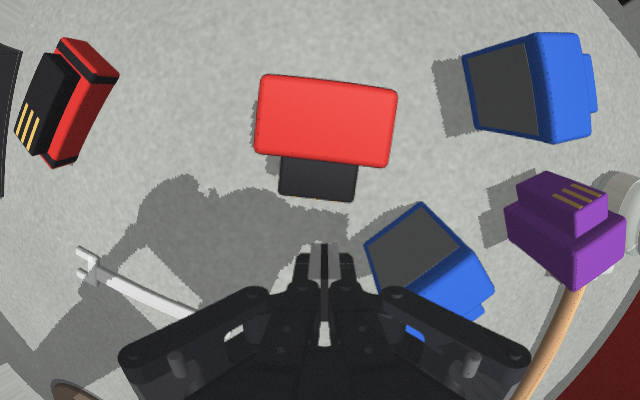

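{"method": "servo_tool", "body": {"rows": [[0,0,-0.004,0.002,0.01,-0.01,0.06],[0,0.005,0,0.003,0,0,0],[0,0.005,0,0.002,0,0,0],[0,0.004,0,0.002,0,0.004,0],[0,0.004,0,0.002,0,0.004,0],[0,0.004,0,0.002,0,0.004,0],[0,0.004,0,0.002,0,0.004,0],[0,0.004,0,0.002,0,0.004,0]]}}

```text
time: 10.05
tool_pos: [0.566, -0.1872, 0.071]
tcp_rot: [3.129, -0.034, 0.376]
force: [-1.2, 0.8, 1.1]
gripper_width: -0.0001
```

```bash
python3 go.py .593 -.173 .070 22.3
python3 - <<'E'
from h import *
im=ctrl.camera("wrist");cv2.imwrite("pics/k_w.png",im[:,:,::-1])
E
```

```text
t 10.05 p [ 0.566  -0.1872  0.071 ] rpy [179.3  -1.9  21.5] F [-1.2  0.8  1.1] w -0.0001 j [-0.4   0.43  1.83  0.02  0.85  0.78]
d [ 0.0303 -0.0033  0.002 ] rot [ 0.0124 -0.0339 -0.0137] rows@30mm 1.0109385223321268 rot rows 0.3392157466517035
```

View pics/k_w.png

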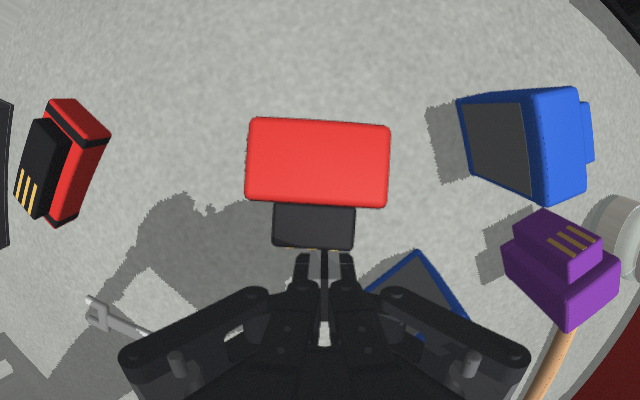

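{"method": "servo_tool", "body": {"rows": [[0,0,-0.004,0.002,0.01,0,0.02],[0,0.005,0,0,0,0,0],[0,0.005,0,0,0,-0.003,0],[0,0.005,0,0,0,-0.003,0],[0,0.005,0,0,0,-0.003,0],[0,0.005,0,0,0,-0.003,0],[0,0.005,0,0,0,0,0]]}}

```text
time: 10.68
tool_pos: [0.5956, -0.1713, 0.0686]
tcp_rot: [-3.141, -0.022, 0.352]
force: [-0.2, 0.8, -0.1]
gripper_width: -0.0002
```

```bash
python3 go.py .593 -.173 .070 22.3
python3 - <<'E'
from h import *
im=ctrl.camera("wrist");cv2.imwrite("pics/l_w.png",im[:,:,::-1])
E
```

```text
t 10.68 p [ 0.5956 -0.1713  0.0686] rpy [-180.    -1.3   20.2] F [-0.2  0.8 -0.1] w -0.0002 j [-0.36  0.48  1.76  0.02  0.88  0.85]
d [-0.003   0.0007 -0.0015] rot [ 0.0001 -0.0225 -0.0367] rows@30mm 0.10143238966982378 rot rows 0.3670423432934099
```

View pics/l_w.png

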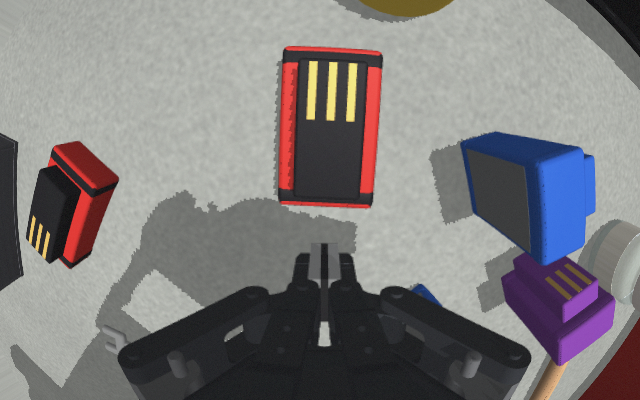

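B is down too, flat with its rail up. I'll lift and measure it.

{"method": "servo_tool", "body": {"rows": [[100,-0.005,0,-0.03,0,-0.01,-0.02],[100,0,0,-0.035,0,-0.01,-0.02],[100,0,0,-0.035,0,0,0],[100,0,0,-0.035,0,0,0],[100,0,0,-0.02,0,0,0],[100,0,0,0,0,0,0]]}}

```text
time: 11.23
tool_pos: [0.5896, -0.1711, 0.2257]
tcp_rot: [-3.136, 0.004, 0.397]
force: [0.8, -0.3, 0.5]
gripper_width: 0.0723
```

```bash
python3 go.py .653 -.148 .2 22.3
python3 - <<'E'
from h import *
cal=ctrl.calibration("wrist");im=ctrl.camera("wrist");cv2.imwrite("pics/m_w.png",im[:,:,::-1])
np.savez("m_cal",**cal)
crop("top",285,130,445,230,"m_top",5)
E
```

```text
t 11.23 p [ 0.5896 -0.1711  0.2257] rpy [-179.7    0.3   22.7] F [ 0.8 -0.3  0.5] w 0.0723 j [-0.35  0.3   1.66  0.    1.19  0.82]
d [0.0675 0.0034 0.0254] rot [-0.006   0.0045  0.0078] rows@30mm 2.2489692100821 rot rows 0.07784970581377071
```

View pics/m_w.png

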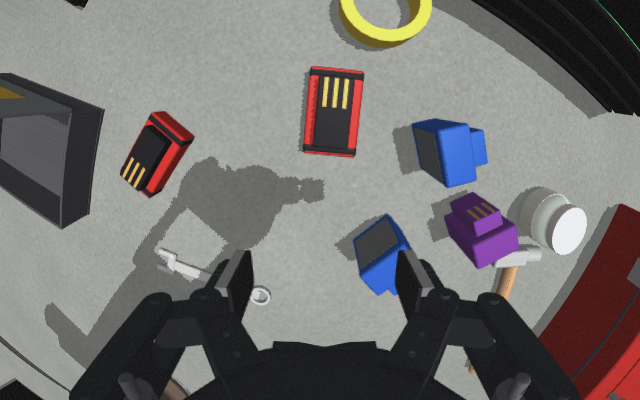

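View pics/m_top.png

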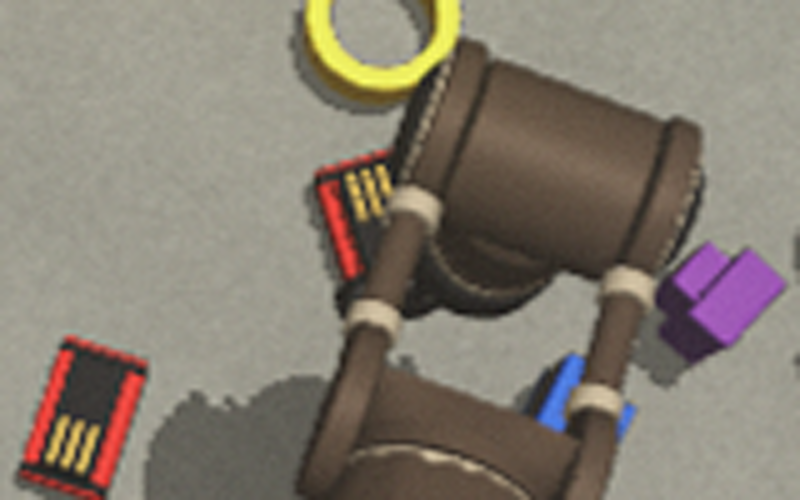

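Run:
```python
from h import *
im=cv2.imread("pics/m_w.png")[:,:,::-1];cal=dict(np.load("m_cal.npz"))
r=(110,50,380,210);j=big(im,r,3)
cv2.imwrite("pics/n0.png",j)
L=lambda yaw:Rz(yaw)@np.array([[0,0,1],[0,1,0],[1,0,0]]) # pack x up; z along ±
packwire(j,"wrist",(.653,-.148,.017),Rz(22)@np.array([[0,0,1],[0,-1,0],[1,0,0]],float),r[:2],3,cal)
packwire(j,"wrist",(.533,.038,.017),Rz(160.5)@np.array([[0,0,1],[0,-1,0],[1,0,0]],float),r[:2],3,cal)
cv2.imwrite("pics/n1.png",j)
```

```text
(no output)
```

View pics/n1.png

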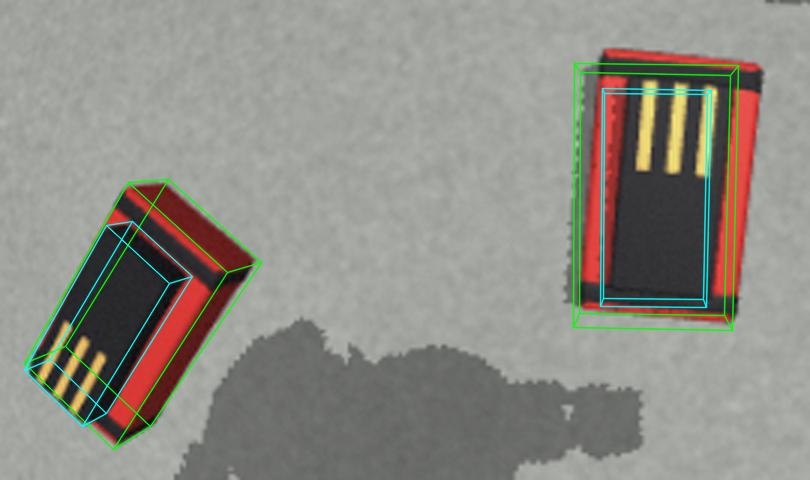

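View pics/n0.png

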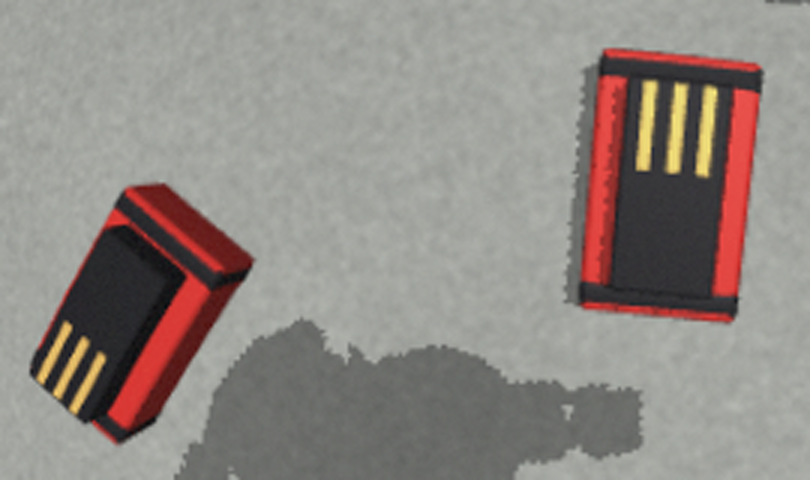

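Run:
```python
from h import *
from scipy.optimize import least_squares
cal=dict(np.load("m_cal.npz"));F=np.array([[0,0,1],[0,-1,0],[1,0,0]],float)
def fit(pts,x0,obs):
    obs=np.array(obs)/3+[110,50]-.3
    f=lambda x:np.concatenate([proj("wrist",np.array([x[0],x[1],.017])+Rz(x[2])@F@p,cal)-o for p,o in zip(pts,obs)])
    s=least_squares(f,x0,x_scale=[.01,.01,1]);return s.x.round(4),np.sqrt((s.fun**2).mean()).round(2)
X,Y,Z=.017,.029,.048
# B: image-right = world -y -> local y=+ (F flips)
print("B",fit([np.array(p) for p in[(X,-Y,Z),(X,Y,Z),(X,Y,-Z),(X,-Y,-Z)]],[.653,-.148,22],[(603,56),(762,68),(735,320),(582,306)]))
print("A",[fit([np.array(p) for p in[(X,s*Y,-Z),(X,-s*Y,-Z),(X,-s*Y,Z),(-X,-s*Y,-Z)]],[.533,.038,160.5],[(124,192),(219,288),(119,441),(252,262)]) for s in(1,-1)])
```

```text
B (array([ 0.6582, -0.1522, 17.7079]), np.float64(1.65))
A [(array([5.302000e-01, 3.910000e-02, 1.607151e+02]), np.float64(2.39)), (array([ 5.323000e-01, -2.700000e-03,  2.058342e+02]), np.float64(23.28))]
```

{"method": "servo_tool", "body": {"rows": [[100,0.0225,0.002,0,0,0,0.025],[100,0.0225,0.002,0,0,0,0.03],[100,0.0225,0.002,0,0,0,0.03],[100,0,0,0,0,0,0]]}}

```text
time: 11.67
tool_pos: [0.6483, -0.1498, 0.2107]
tcp_rot: [-3.123, 0.023, 0.306]
force: [-0.0, -0.5, 0.1]
gripper_width: 0.0854
```

```bash
python3 go.py .658 -.152 .12 17.7;python3 - <<'E'
from h import *
cal=ctrl.calibration("wrist");im=ctrl.camera("wrist")
r=(210,80,430,230);j=big(im,r,3.5)
packwire(j,"wrist",(.6582,-.1522,.017),Rz(17.7)@np.array([[0,0,1],[0,-1,0],[1,0,0]],float),r[:2],3.5,cal)
cv2.imwrite("pics/o.png",j)
E
```

```text
t 11.67 p [ 0.6483 -0.1498  0.2107] rpy [-179.     1.3   17.5] F [-0.  -0.5  0.1] w 0.0854 j [-0.29  0.42  1.53  0.    1.23  0.97]
d [0.0106 0.0067 0.0904] rot [-0.0182  0.0227 -0.0034] rows@30mm 3.012831486162068 rot rows 0.2268166772851655
```

View pics/o.png

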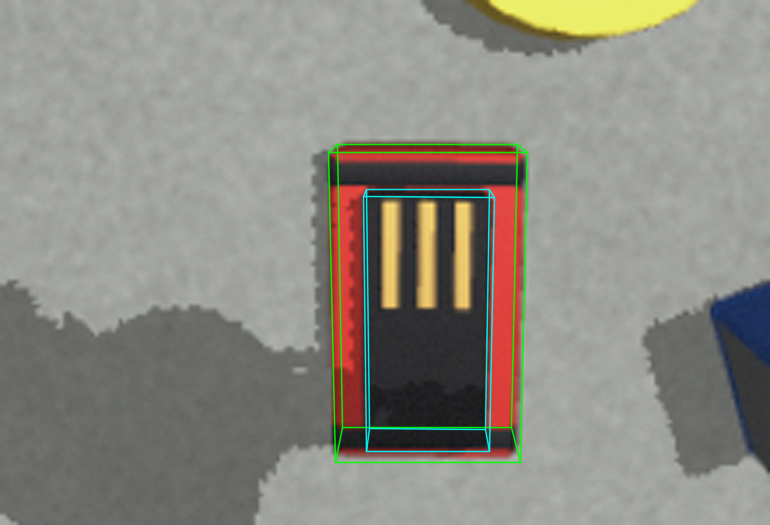

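{"method": "servo_tool", "body": {"rows": [[100,0.0106,0.0067,0,-0.018,0.022,0],[100,0,0,0.03,0,0,0],[100,0,0,0.03,0,0,0],[100,0,0,0.03,0,0,0],[100,0,0,0.02,0,0,0],[100,0,0,0,0,0,0]]}}

```text
time: 12.22
tool_pos: [0.6478, -0.1523, 0.0848]
tcp_rot: [-3.132, 0.02, 0.31]
force: [-1.1, 0.5, -0.9]
gripper_width: 0.0851
```

```bash
python3 go.py .658 -.152 .010 17.7
```

```text
t 12.22 p [ 0.6478 -0.1523  0.0848] rpy [-179.4    1.2   17.7] F [-1.1  0.5 -0.9] w 0.0851 j [-0.29  0.55  1.61 -0.    1.01  0.97]
d [0.0113 0.0035 0.0746] rot [-0.0097  0.0201  0.0006] rows@30mm 2.485879862872338 rot rows 0.20143672207002736
```

{"method": "servo_tool", "body": {"rows": [[100,0.008,0.0035,0.01,-0.01,0.02,0],[100,0.004,0,0.02,0,0.005,0],[100,0.003,0,0.02,0,0.005,0],[100,0.003,0,0.01,0,0.004,0],[100,0,0,0,0,0,0]]}}

```text
time: 12.63
tool_pos: [0.6587, -0.1499, 0.0185]
tcp_rot: [-3.135, -0.004, 0.309]
force: [0.3, 0.8, -0.5]
gripper_width: 0.0857
```

```bash
python3 go.py .658 -.152 .010 17.7
```

```text
t 12.63 p [ 0.6587 -0.1499  0.0185] rpy [-179.6   -0.2   17.7] F [ 0.3  0.8 -0.5] w 0.0857 j [-0.29  0.65  1.61  0.01  0.88  0.96]
d [-0.0013  0.0018  0.0085] rot [-0.0061 -0.0035  0.0005] rows@30mm 0.2822798113047384 rot rows 0.06147239598839763
```

Now close, with enough squeeze to ride out a slackening.

{"method": "servo_tool", "body": {"rows": [[100,0,0.0018,0.008,0,0,0],[50,0,0,0,0,0,0],[0,0,0,0,0,0,0],[0,0,0,0,0,0,0],[0,0,0,0,0,0,0],[0,0,0,0,0,0,0],[0,0,0,0,0,0,0]], "squeeze": 60}}

```text
time: 13.22
tool_pos: [0.6594, -0.1524, 0.0132]
tcp_rot: [-3.136, -0.004, 0.31]
force: [-0.1, -0.2, -4.4]
gripper_width: 0.0566
```

```bash
python3 go.py .658 -.152 .010 17.7
```

```text
t 13.22 p [ 0.6594 -0.1524  0.0132] rpy [-179.7   -0.2   17.7] F [-0.1 -0.2 -4.4] w 0.0566 j [-0.29  0.66  1.61  0.01  0.88  0.96]
d [-0.0012 -0.0008  0.0032] rot [-0.0053 -0.004   0.0007] rows@30mm 0.10577687556984082 rot rows 0.05316526464593097
```

{"method": "servo_tool", "body": {"rows": [[0,0,0,-0.015,0,0,0],[0,0,0,-0.025,0,0,0],[0,0,0,-0.025,0,0,0],[0,0,0,-0.025,0,0,0],[0,0,0,-0.025,0,0,0],[0,0,0,-0.025,0,0,0],[0,0,0,-0.02,0,0,0],[0,0,0,0,0,0,0]]}}

```text
time: 13.88
tool_pos: [0.654, -0.1519, 0.1799]
tcp_rot: [-3.13, 0.006, 0.31]
force: [1.7, 0.0, -3.3]
gripper_width: 0.0567
```

```bash
python3 go.py .45 0.05 .17 0;python3 - <<'E'
from h import *
im=ctrl.camera("wrist");cv2.imwrite("pics/p_w.png",im[:,:,::-1])
E
```

```text
t 13.88 p [ 0.654  -0.1519  0.1799] rpy [-179.3    0.4   17.8] F [ 1.7  0.  -3.3] w 0.0567 j [-0.3   0.45  1.55  0.01  1.16  0.96]
d [-0.1326 -0.2544  0.0138] rot [-0.0109  0.0082  0.3101] rows@30mm 8.481335592674695 rot rows 3.1009569992452266
```

View pics/p_w.png

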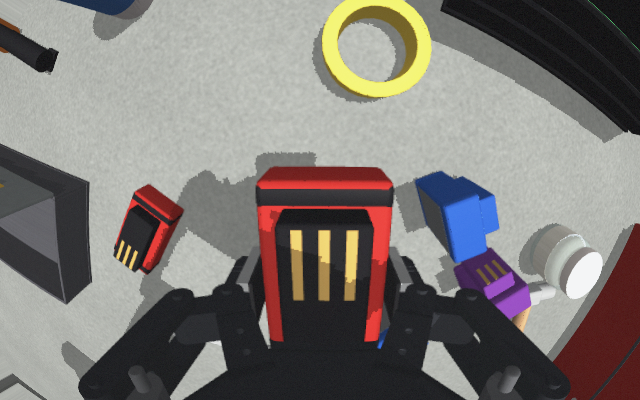

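{"method": "servo_tool", "body": {"rows": [[0,-0.0133,-0.0255,0,0,0,0],[0,-0.0133,-0.0255,0,0,0,0],[0,-0.0133,-0.0255,0,0,0,0],[0,-0.0133,-0.0255,0,0,0,0],[0,-0.0133,-0.0255,0,0,0,0],[0,-0.0133,-0.0255,0,0,0,0],[0,-0.0133,-0.0255,0,0,0,0],[0,-0.0133,-0.0255,0,0,0,0],[0,-0.0133,-0.0255,0,0,0,0],[0,-0.0133,-0.0255,0,0,0,0],[0,0,0,0,0,0,0.08],[0,0,0,0,0,0,0.08],[0,0,0,0,0,0,0.08],[0,0,0,0,0,0,0.07],[0,0,0,0,0,0,0]]}}

```text
time: 15.18
tool_pos: [0.415, 0.0597, 0.1585]
tcp_rot: [-3.131, 0.055, -0.015]
force: [-0.4, -0.2, -3.3]
gripper_width: 0.0569
```

```bash
python3 go.py .458 0.22 .17 0
```

```text
t 15.18 p [0.415  0.0597 0.1585] rpy [-179.4    3.1   -0.9] F [-0.4 -0.2 -3.3] w 0.0569 j [0.03 0.03 2.12 0.02 1.04 1.61]
d [ 0.0398 -0.1611 -0.012 ] rot [-0.0111  0.0548 -0.0156] rows@30mm 5.369869480908132 rot rows 0.5480951716400179
```

{"method": "servo_tool", "body": {"rows": [[0,0.0,0,-0.012,-0.01,0.05,-0.015],[0,0.0066,-0.027,0,0,0,0],[0,0.0066,-0.027,0,0,0,0],[0,0.0066,-0.027,0,0,0,0],[0,0.0066,-0.027,0,0,0,0],[0,0.0066,-0.027,0,0,0,0],[0,0.0066,-0.027,0,0,0,0],[0,0,0,0,0,0,0]]}}

```text
time: 15.85
tool_pos: [0.448, 0.2251, 0.1614]
tcp_rot: [3.139, 0.017, 0.009]
force: [0.3, -0.5, -3.8]
gripper_width: 0.0565
```

```bash
python3 go.py .458 0.22 .12 0;python3 - <<'E'
from h import *
im=ctrl.camera("wrist");cv2.imwrite("pics/q_w.png",im[:,:,::-1])
crop("top",140,160,340,280,"q_t",4)
E
```

```text
t 15.85 p [0.448  0.2251 0.1614] rpy [179.9   1.    0.5] F [ 0.3 -0.5 -3.8] w 0.0565 j [0.38 0.16 1.97 0.   1.03 1.94]
d [0.0107 0.0051 0.0413] rot [0.0025 0.0172 0.0094] rows@30mm 1.3754256672419352 rot rows 0.17184122158626652
```

View pics/q_w.png

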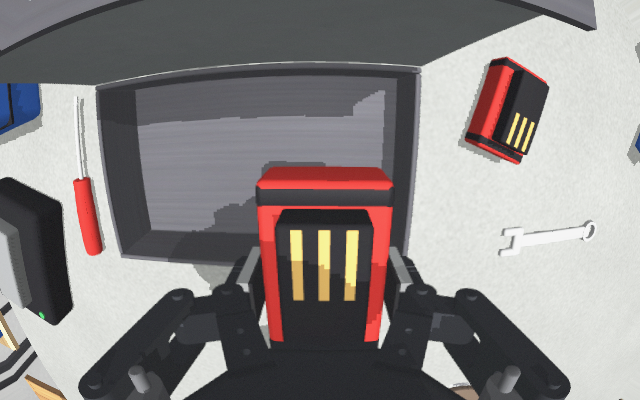

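View pics/q_t.png

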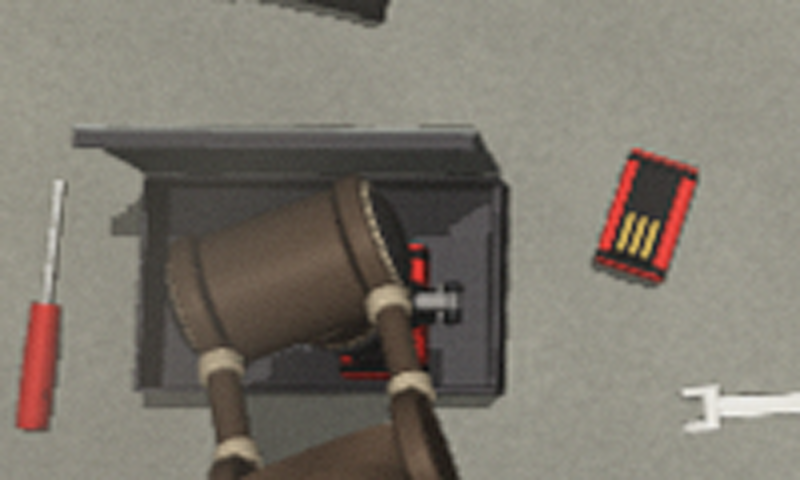

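```bash
cat > cw.py <<'E'
from h import *
import sys
cal=ctrl.calibration("wrist");im=ctrl.camera("wrist")
j=big(im,(0,0,640,400),1.25);C=(.468,.288,0);yaw=float(sys.argv[1]) if len(sys.argv)>1 else 0
for lo,hi,c in(((-.085,-.14,0),(.085,.14,.07),(0,255,0)),((-.08,-.135,.005),(.08,.135,.07),(255,255,0))):
    wire(j,"wrist",box(C,Rz(yaw),lo,hi),c,(0,0),1.25,cal)
cv2.imwrite("pics/cw%d.png"%int(100*ctrl.read_state()["time"]),j);print(int(100*ctrl.read_state()["time"]))
E
python3 cw.py
```

```text
1600
```

View pics/cw1600.png

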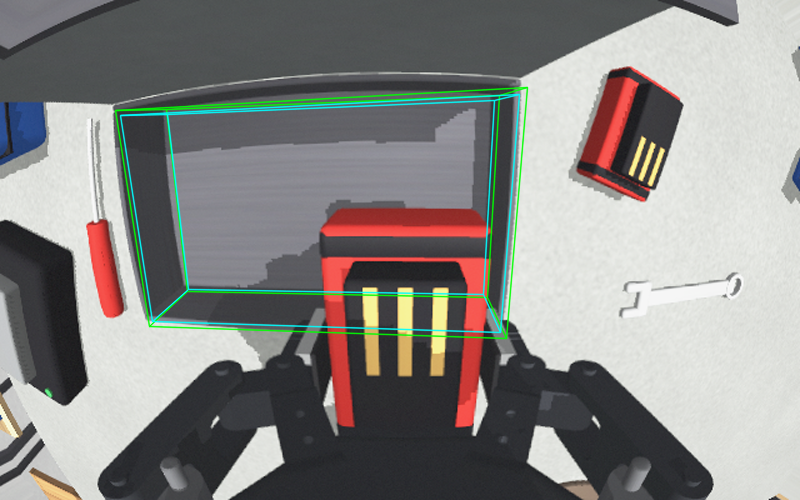

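{"method": "servo_tool", "body": {"rows": [[0,0.009,0.004,0.01,0.002,0.017,0.009],[0,0.003,0,0.025,0,0.004,0],[0,0.003,0,0.025,0,0.004,0],[0,0.003,0,0.025,0,0.004,0],[0,0,0,0,0,0,0]]}}

```text
time: 16.42
tool_pos: [0.4632, 0.2102, 0.0732]
tcp_rot: [3.134, -0.009, -0.003]
force: [-1.9, -0.3, -4.7]
gripper_width: 0.0563
```

```bash
python3 go.py .458 0.22 .02 0;python3 cw.py
```

```text
t 16.42 p [0.4632 0.2102 0.0732] rpy [ 1.796e+02 -5.000e-01 -1.000e-01] F [-1.9 -0.3 -4.7] w 0.0563 j [ 0.35  0.3   2.01 -0.01  0.82  1.93]
d [-0.0057 -0.0101  0.0531] rot [ 0.0074 -0.0088 -0.0025] rows@30mm 1.7703215747529129 rot rows 0.08820712811110508
1646
```

{"method": "servo_tool", "body": {"rows": [[0,-0.005,-0.01,0,0.007,-0.008,0],[0,0,0,0.01,0,0,0],[0,0,0,0.01,0,0,0],[0,0,0,0.01,0,0,0],[0,0,0,0,0,0,0]]}}

```text
time: 16.88
tool_pos: [0.4621, 0.2213, 0.0476]
tcp_rot: [-3.138, -0.009, -0.004]
force: [-0.3, -0.2, -4.7]
gripper_width: 0.0566
```

```bash
python3 go.py .458 0.22 .02 0
```

```text
t 16.88 p [0.4621 0.2213 0.0476] rpy [-179.8   -0.5   -0.2] F [-0.3 -0.2 -4.7] w 0.0566 j [0.36 0.35 2.02 0.   0.76 1.94]
d [-0.0044  0.0015  0.0276] rot [-0.0039 -0.0092 -0.0042] rows@30mm 0.9183902576943518 rot rows 0.09215029211318236
```

{"method": "servo_tool", "body": {"rows": [[0,-0.003,0,0.008,-0.004,-0.009,-0.004],[0,0,0,0.008,0,0,0],[0,0,0,0.006,0,0,0],[0,0,0,0.004,0,0,0],[0,0,0,0.002,0,0,0],[0,0,0,0.002,0,0,0],[0,0,0,0,0,0,0]]}}

```text
time: 17.47
tool_pos: [0.4605, 0.2223, 0.0176]
tcp_rot: [3.141, 0.0, 0.001]
force: [0.4, 0.4, -5.6]
gripper_width: 0.0564
```

```bash
python3 go.py .458 0.22 .019 0;python3 cw.py
```

```text
t 17.47 p [0.4605 0.2223 0.0176] rpy [1.8e+02 0.0e+00 1.0e-01] F [ 0.4  0.4 -5.6] w 0.0564 j [ 0.36  0.41  2.02 -0.    0.72  1.93]
d [-0.0025  0.0023 -0.0014] rot [0.0003 0.0002 0.0011] rows@30mm 0.08499709079177616 rot rows 0.01135486179144907
1751
```

{"method": "servo_tool", "body": {"rows": [[0,0,0,0.002,0,0,0],[0,0,0,0.002,0,0,0],[0,0,0,0,0,0,0]]}}

```text
time: 17.77
tool_pos: [0.4616, 0.2227, 0.0177]
tcp_rot: [3.141, 0.0, 0.001]
force: [0.2, -0.2, -4.2]
gripper_width: 0.0568
```

```bash
python3 go.py .458 0.22 .019 0
```

```text
t 17.77 p [0.4616 0.2227 0.0177] rpy [1.8e+02 0.0e+00 1.0e-01] F [ 0.2 -0.2 -4.2] w 0.0568 j [ 0.36  0.41  2.01 -0.    0.72  1.93]
d [-0.0036  0.0027 -0.0013] rot [0.0003 0.0005 0.0011] rows@30mm 0.11932048045962584 rot rows 0.01090786748638594
```

View pics/cw1751.png

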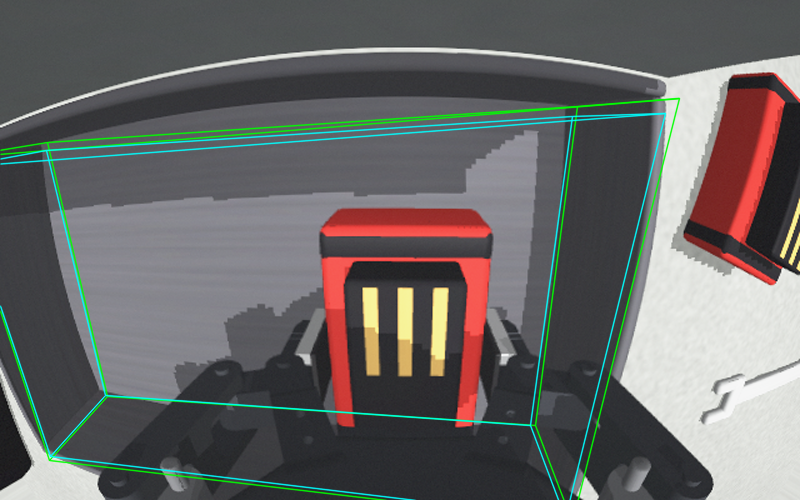

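{"method": "servo_tool", "body": {"rows": [[70,0,0,0,0,0,0],[80,0,0,0,0,0,0],[90,0,0,0,0,0,0],[90,0,0,0,0,0,0],[95,0,0,-0.01,0,0,0],[95,0,0,-0.02,0,0,0],[95,0,0,-0.03,0,0,0],[95,0,0,-0.03,0,0,0],[95,0,0,-0.03,0,0,0],[95,0,0,-0.03,0,0,0],[95,0,0,-0.02,0,0,0]]}}

```text
time: 18.68
tool_pos: [0.4591, 0.2217, 0.1926]
tcp_rot: [3.139, 0.007, 0.001]
force: [0.6, 0.7, -0.1]
gripper_width: 0.0812
```

```bash
python3 go.py .53 0.039 .17 -19.3;python3 cw.py
python3 - <<'E'
from h import *
im=ctrl.camera("top");r=(230,150,390,260);j=big(im,r,5)
packwire(j,"top",(.5302,.0391,.017),Rz(160.7)@np.array([[0,0,1],[0,-1,0],[1,0,0]],float),r[:2],5)
cv2.imwrite("pics/r_t.png",j)
E
```

```text
t 18.68 p [0.4591 0.2217 0.1926] rpy [1.798e+02 4.000e-01 1.000e-01] F [ 0.6  0.7 -0.1] w 0.0812 j [ 0.36  0.13  1.93 -0.    1.08  1.93]
d [0.0709 0.1827 0.0226] rot [0.0042 0.0067 0.3379] rows@30mm 6.089092920683062 rot rows 3.378593805732911
1873
```

View pics/cw1873.png

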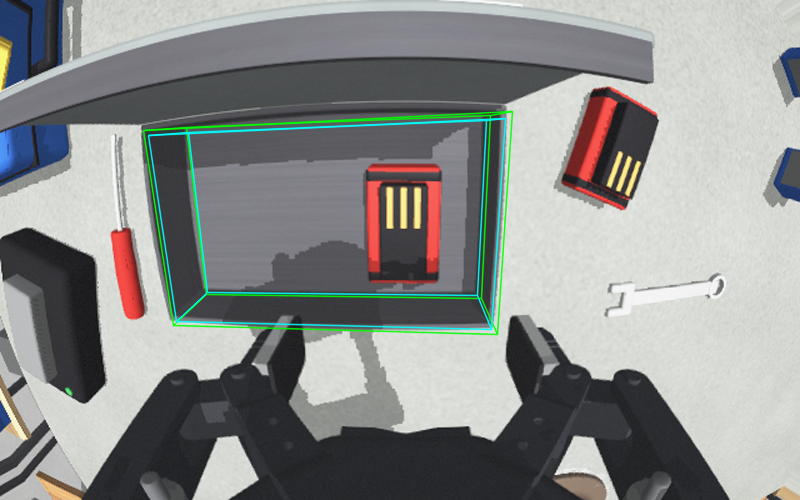

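View pics/r_t.png

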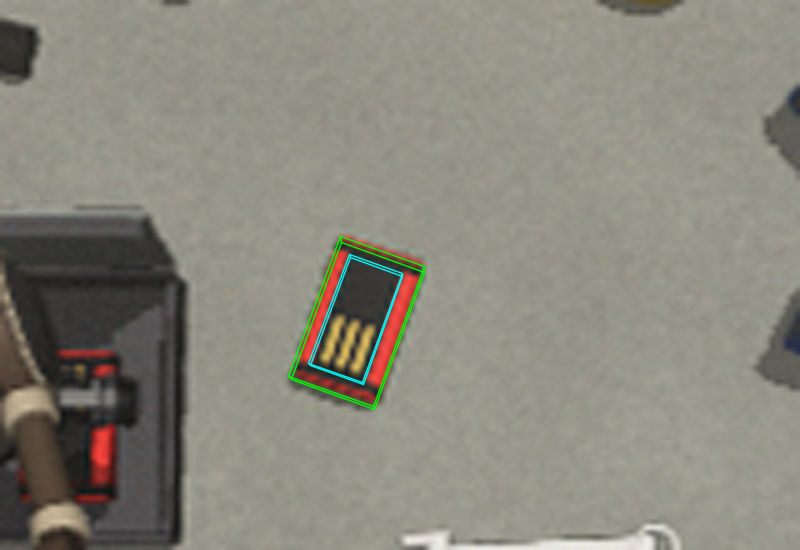

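{"method": "servo_tool", "body": {"rows": [[100,0,0.03,0,0,0,0],[100,0,0.03,0,0,0,0],[100,0.005,0.03,0,0,0,0],[100,0.015,0.03,0,0,0,0.05],[100,0.02,0.03,0,0,0,0.06],[100,0.025,0.026,0,0,0,0.06],[100,0,0,0,0,0,0.06],[100,0,0,0,0,0,0.06],[100,0,0,0,0,0,0.05],[100,0,0,0,0,0,0]]}}

```text
time: 19.62
tool_pos: [0.5199, 0.0349, 0.1895]
tcp_rot: [3.14, 0.007, -0.353]
force: [-0.3, 0.9, 0.5]
gripper_width: 0.0854
```

```bash
python3 go.py .53 0.039 .10 -19.3
```

```text
t 19.62 p [0.5199 0.0349 0.1895] rpy [179.9   0.4 -20.2] F [-0.3  0.9  0.5] w 0.0854 j [-0.02  0.16  1.91  0.    1.08  1.91]
d [ 0.0087 -0.0076  0.0894] rot [ 0.002   0.0073 -0.0165] rows@30mm 2.980787380097152 rot rows 0.1649445110635988
```

{"method": "servo_tool", "body": {"rows": [[100,0.009,-0.0075,0,0,0.007,-0.016],[100,0.003,0,0.03,0,0.005,0],[100,0.003,0,0.03,0,0.005,0],[100,0.003,0,0.03,0,0.005,0],[100,0,0,0,0,0,0]]}}

```text
time: 20.03
tool_pos: [0.5446, 0.0374, 0.0976]
tcp_rot: [-3.141, -0.023, -0.326]
force: [-1.5, 0.3, -0.4]
gripper_width: 0.085
```

```bash
python3 go.py .53 0.039 .012 -19.3;python3 - <<'E'
from h import *
cal=ctrl.calibration("wrist");im=ctrl.camera("wrist")
j=big(im,(120,100,520,400),2)
packwire(j,"wrist",(.5302,.0391,.017),Rz(160.7)@np.array([[0,0,1],[0,-1,0],[1,0,0]],float),(120,100),2,cal)
cv2.imwrite("pics/s.png",j)
E
```

```text
t 20.03 p [0.5446 0.0374 0.0976] rpy [-180.    -1.3  -18.7] F [-1.5  0.3 -0.4] w 0.0850 j [-0.01  0.32  1.93 -0.01  0.87  1.89]
d [-0.0163  0.0032  0.0853] rot [-0.0009 -0.0227  0.0106] rows@30mm 2.842076017787166 rot rows 0.22698614203557227
```

View pics/s.png

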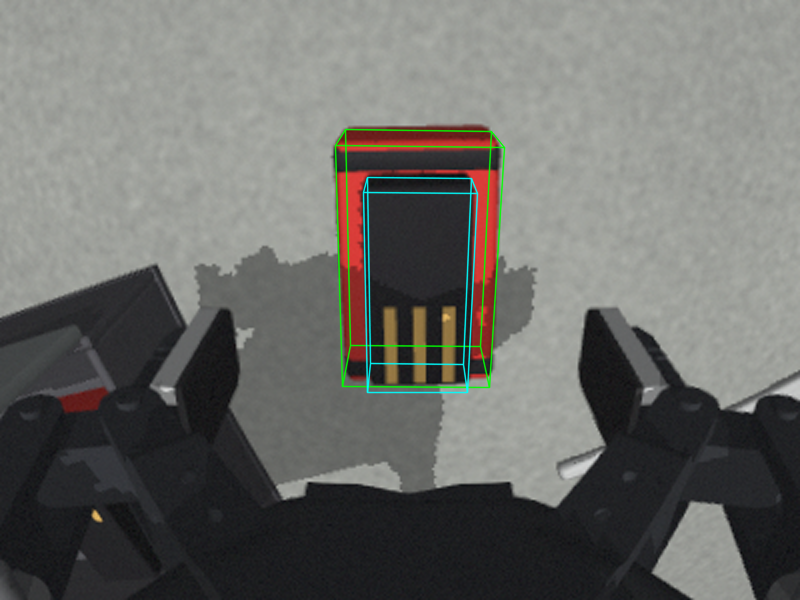

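{"method": "servo_tool", "body": {"rows": [[100,-0.014,0.003,0.01,0,-0.022,0.01],[100,0.001,0,0.02,0,0,0],[100,0.001,0,0.02,0,0,0],[100,0,0,0.015,0,0,0],[100,0,0,0,0,0,0]]}}

```text
time: 20.5
tool_pos: [0.5382, 0.0409, 0.0396]
tcp_rot: [-3.135, -0.01, -0.333]
force: [-0.4, -0.6, 0.0]
gripper_width: 0.0854
```

```bash
python3 go.py .532 0.038 .012 -19.3
```

```text
t 20.50 p [0.5382 0.0409 0.0396] rpy [-179.6   -0.6  -19.1] F [-0.4 -0.6  0. ] w 0.0854 j [-0.01  0.41  1.96  0.    0.77  1.89]
d [-0.0052  0.0049  0.0275] rot [-0.0066 -0.0103  0.0041] rows@30mm 0.9161725747013131 rot rows 0.10275320816402908
```

{"method": "servo_tool", "body": {"rows": [[100,-0.005,0.004,0.005,-0.006,-0.01,0.004],[100,0,0,0.012,0,0,0],[100,0,0,0.012,0,0,0],[100,0,0,0.004,0,0,0],[100,0,0,0,0,0,0]]}}

```text
time: 20.92
tool_pos: [0.5347, 0.0393, 0.009]
tcp_rot: [-3.139, -0.006, -0.336]
force: [0.1, -0.7, -0.7]
gripper_width: 0.0854
```

```bash
python3 go.py .532 0.038 .012 -19.3
```

```text
t 20.92 p [0.5347 0.0393 0.009 ] rpy [-179.8   -0.3  -19.3] F [ 0.1 -0.7 -0.7] w 0.0854 j [-0.01  0.46  1.96  0.    0.71  1.9 ]
d [-0.0021  0.0021 -0.003 ] rot [-0.0028 -0.0058  0.0008] rows@30mm 0.10086696422168621 rot rows 0.05783026494334994
```

{"method": "servo_tool", "body": {"rows": [[100,-0.002,0.002,-0.003,0,0,0],[50,0,0,0,0,0,0],[0,0,0,0,0,0,0],[0,0,0,0,0,0,0],[0,0,0,0,0,0,0],[0,0,0,0,0,0,0],[0,0,0,0,0,0,0]], "squeeze": 60}}

```text
time: 21.5
tool_pos: [0.5323, 0.0381, 0.0131]
tcp_rot: [-3.138, -0.007, -0.336]
force: [1.4, -0.5, -0.4]
gripper_width: 0.0566
```

```bash
python3 go.py .532 0.038 .012 -19.3
```

```text
t 21.50 p [0.5323 0.0381 0.0131] rpy [-179.8   -0.4  -19.3] F [ 1.4 -0.5 -0.4] w 0.0566 j [-0.01  0.45  1.97  0.    0.72  1.89]
d [-0.0003  0.0002  0.0011] rot [-0.0034 -0.0065  0.0008] rows@30mm 0.03712004139662387 rot rows 0.06516694610152532
```

{"method": "servo_tool", "body": {"rows": [[0,0,0,-0.015,0,0,0],[0,0,0,-0.025,0,0,0],[0,0,0,-0.025,0,0,0],[0,0,0,-0.025,0,0,0],[0,0,0,-0.025,0,0,0],[0,0,0,-0.025,0,0,0],[0,0,0,-0.02,0,0,0],[0,0,0,0,0,0,0]]}}

```text
time: 22.17
tool_pos: [0.5205, 0.0377, 0.1688]
tcp_rot: [3.136, 0.018, -0.336]
force: [0.7, -0.3, -4.6]
gripper_width: 0.0566
```

```bash
python3 go.py .44 0.1 .18 0
```

```text
t 22.17 p [0.5205 0.0377 0.1688] rpy [179.7   1.1 -19.3] F [ 0.7 -0.3 -4.6] w 0.0566 j [-0.01  0.19  1.92  0.    1.05  1.9 ]
d [-0.0968 -0.0322 -0.0096] rot [ 0.0023  0.0192 -0.3362] rows@30mm 3.2253653179250916 rot rows 3.362068723075635
```

{"method": "servo_tool", "body": {"rows": [[0,-0.024,-0.008,-0.005,0,0,0],[0,-0.024,-0.008,-0.005,0,0,0],[0,-0.024,-0.008,-0.003,0,0,0],[0,-0.024,-0.008,0,0,0.01,0],[0,0,0,0,0,0.01,-0.07],[0,0,0,0,0,0,-0.07],[0,0,0,0,0,0,-0.07],[0,0,0,0,0,0,-0.07],[0,0,0,0,0,0,-0.06],[0,0,0,0,0,0,0]]}}

```text
time: 23.0
tool_pos: [0.4227, 0.1001, 0.1652]
tcp_rot: [3.133, 0.027, 0.019]
force: [-1.0, 0.4, -5.1]
gripper_width: 0.0567
```

```bash
python3 go.py .458 0.357 .17 0
```

```text
t 23.00 p [0.4227 0.1001 0.1652] rpy [179.5   1.5   1.1] F [-1.   0.4 -5.1] w 0.0567 j [ 0.14  0.03  2.1  -0.01  1.03  1.69]
d [ 0.0401 -0.2561 -0.0081] rot [0.009  0.0266 0.0192] rows@30mm 8.538111444531983 rot rows 0.26552283721949177
```

{"method": "servo_tool", "body": {"rows": [[0,0.004,-0.0285,-0.004,0.009,0.026,0.019],[0,0.004,-0.0285,0,0,0,0],[0,0.004,-0.0285,0,0,0,0],[0,0.004,-0.0285,0,0,0,0],[0,0.004,-0.0285,0,0,0,0],[0,0.004,-0.0285,0,0,0,0],[0,0.004,-0.0285,0,0,0,0],[0,0.004,-0.0285,0,0,0,0],[0,0.004,-0.0285,0,0,0,0],[0,0,0,0,0,0,0]]}}

```text
time: 23.83
tool_pos: [0.4511, 0.3612, 0.1479]
tcp_rot: [3.13, 0.024, -0.026]
force: [1.5, -0.6, -5.0]
gripper_width: 0.0567
```

```bash
python3 go.py .458 0.357 .10 0; python3 cw.py
```

```text
t 23.83 p [0.4511 0.3612 0.1479] rpy [179.4   1.3  -1.5] F [ 1.5 -0.6 -5. ] w 0.0567 j [0.6  0.33 1.79 0.01 1.05 2.19]
d [0.0082 0.0035 0.0478] rot [ 0.011   0.0236 -0.0256] rows@30mm 1.5930145739997137 rot rows 0.2559008093632803
2388
```

View pics/cw2388.png

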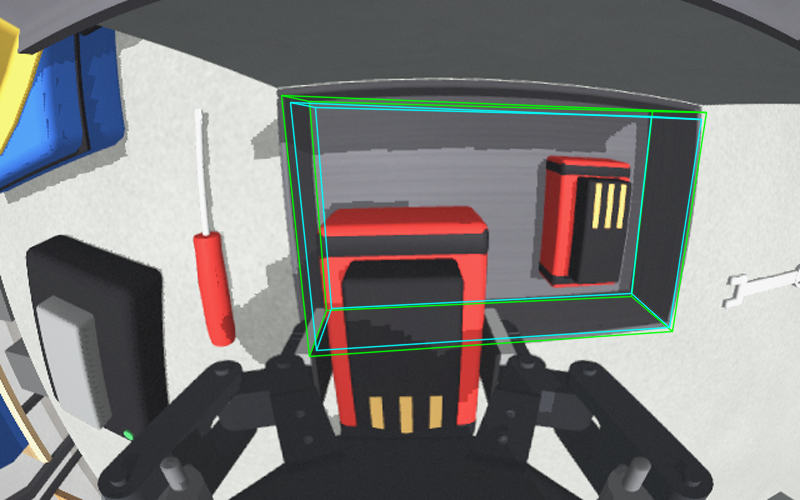

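{"method": "servo_tool", "body": {"rows": [[0,0.008,0.003,0.005,0.011,0.023,-0.025],[0,0.002,-0.002,0.02,0,0.004,0],[0,0.002,-0.002,0.02,0,0.004,0],[0,0,0,0,0,0,0]]}}

```text
time: 24.22
tool_pos: [0.4588, 0.3559, 0.0955]
tcp_rot: [3.131, 0.001, -0.001]
force: [-0.5, -1.2, -5.6]
gripper_width: 0.0566
```

```bash
python3 go.py .458 0.357 .019 0
```

```text
t 24.22 p [0.4588 0.3559 0.0955] rpy [ 1.794e+02  0.000e+00 -1.000e-01] F [-0.5 -1.2 -5.6] w 0.0566 j [ 0.59  0.39  1.83 -0.01  0.93  2.17]
d [-0.0007 -0.0019  0.0765] rot [ 0.0103  0.0008 -0.0015] rows@30mm 2.5504781215335703 rot rows 0.1033354065908668
```

{"method": "servo_tool", "body": {"rows": [[0,0,0.003,0.02,0.01,0,0],[0,0,-0.001,0.02,0,0,0],[0,0,-0.001,0.015,0,0,0],[0,0,0,0,0,0,0]]}}

```text
time: 24.55
tool_pos: [0.4563, 0.3499, 0.0372]
tcp_rot: [3.136, 0.007, -0.007]
force: [-2.2, -0.7, -6.3]
gripper_width: 0.0567
```

```bash
python3 go.py .458 0.352 .019 0
```

```text
t 24.55 p [0.4563 0.3499 0.0372] rpy [179.7   0.4  -0.4] F [-2.2 -0.7 -6.3] w 0.0567 j [ 0.58  0.47  1.86 -0.    0.82  2.16]
d [ 0.0019 -0.0023  0.0182] rot [ 0.0054  0.0074 -0.0069] rows@30mm 0.6057189680996089 rot rows 0.07426395288577785
```

{"method": "servo_tool", "body": {"rows": [[0,0.001,-0.001,0.008,0.005,0.007,-0.007],[0,0,0,0.006,0,0,0],[0,0,0,0.004,0,0,0],[0,0,0,0.003,0,0,0],[0,0,0,0,0,0,0]]}}

```text
time: 24.97
tool_pos: [0.4585, 0.3501, 0.0192]
tcp_rot: [3.141, -0.0, -0.002]
force: [1.4, 0.1, -4.3]
gripper_width: 0.0564
```

```bash
python3 go.py .458 0.352 .018 0
```

```text
t 24.97 p [0.4585 0.3501 0.0192] rpy [ 1.8e+02 -0.0e+00 -1.0e-01] F [ 1.4  0.1 -4.3] w 0.0564 j [ 0.58  0.5   1.86 -0.    0.78  2.15]
d [-0.0005 -0.0019  0.0012] rot [ 0.0001 -0.0001 -0.0018] rows@30mm 0.06278544643847608 rot rows 0.01832596607823692
```

{"method": "servo_tool", "body": {"rows": [[70,0,0,0.001,0,0,0],[80,0,0,0,0,0,0],[90,0,0,0,0,0,0],[90,0,0,0,0,0,0],[90,0,0,0,0,0,0],[90,0,0,-0.01,0,0,0],[90,0,0,-0.02,0,0,0],[90,0,0,-0.03,0,0,0],[90,0,0,-0.03,0,0,0],[90,0,0,-0.03,0,0,0],[90,0,0,-0.03,0,0,0],[90,0,0,-0.02,0,0,0]]}}

```text
time: 25.97
tool_pos: [0.4589, 0.3506, 0.1992]
tcp_rot: [-3.14, -0.003, -0.002]
force: [1.3, -0.2, 0.2]
gripper_width: 0.0769
```

```bash
python3 go.py .35 0.288 .25 0; python3 cw.py
```

```text
t 25.97 p [0.4589 0.3506 0.1992] rpy [-1.799e+02 -2.000e-01 -1.000e-01] F [ 1.3 -0.2  0.2] w 0.0769 j [ 0.58  0.25  1.78 -0.    1.11  2.15]
d [-0.1087  0.0627 -0.0513] rot [-0.0016 -0.0031 -0.0017] rows@30mm 3.62285013604804 rot rows 0.030664786024733423
2601
```

View pics/cw2601.png

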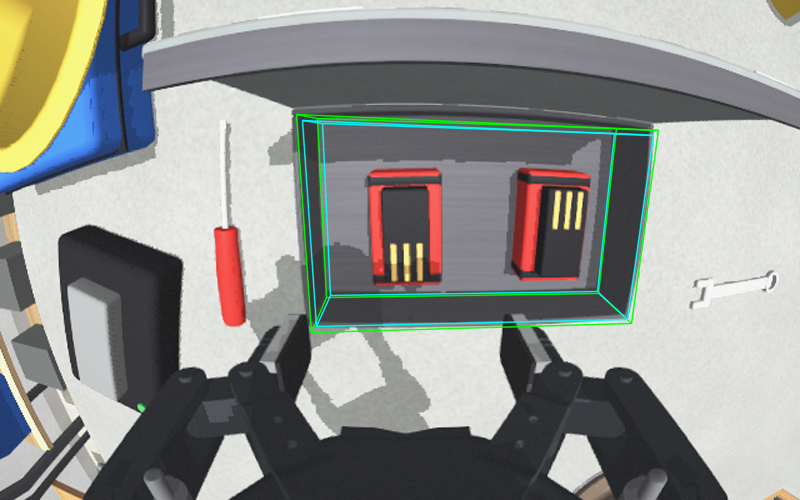

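Run:
```python
from h import *
s=ctrl.read_state();T=ctrl.calibration("wrist")["camera_from_world"]
c=-T[:3,:3].T@T[:3,3];Rm=R.from_euler('xyz',s["tcp_rot"]).as_matrix()
print("cam in tool",Rm.T@(c-s["tool_pos"]))
im=ctrl.camera("top");cv2.imwrite("pics/t_top.png",im[:,:,::-1])
S=ctrl.camera("scene");C=(.468,.288,0)
k=big(S,(370,160,530,270),5)
for a,col in((1.6,(0,0,255)),(1.65,(0,255,255))):
    h=np.array(C)+[.085,0,.0705];L=R.from_euler('y',a).as_matrix()
    wire(k,"scene",box(h,L,(-.17,-.14,0),(0,.14,.006)),col,(370,160),5)
cv2.imwrite("pics/t_s.png",k)
```

```text
cam in tool [ 7.66195755e-02 -1.06834264e-04 -1.42228392e-01]
```

View pics/t_top.png

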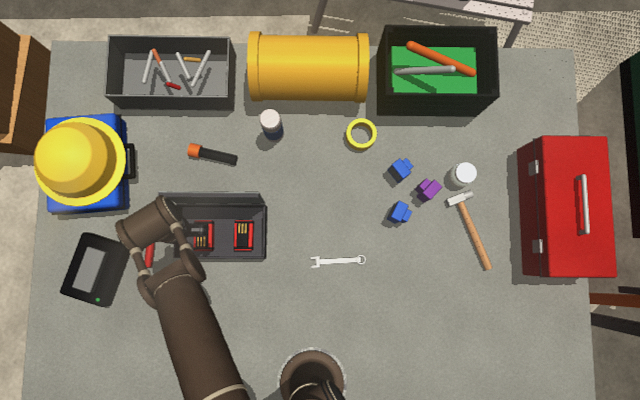

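View pics/t_s.png

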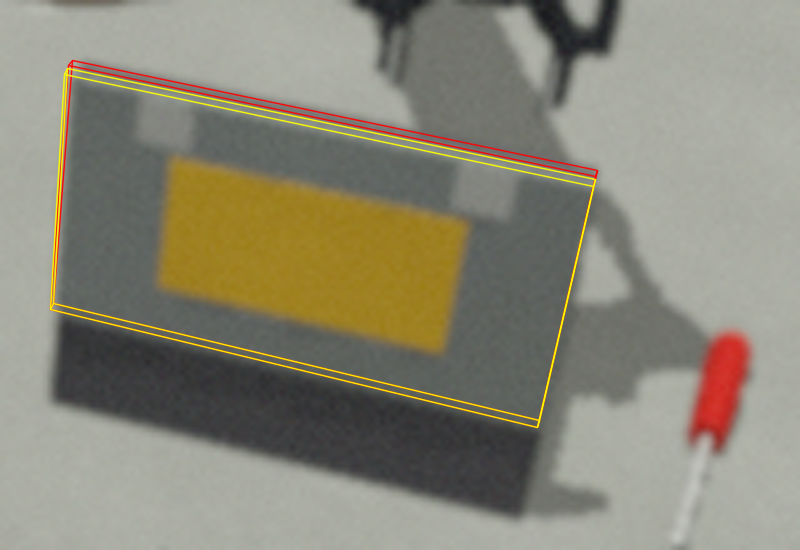

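{"method": "servo_tool", "body": {"rows": [[0,-0.01,0.01,-0.035,0,0,0],[0,-0.01,0.01,-0.035,0,0,0],[0,0,0.01,-0.035,0,0,0],[0,0,0.01,-0.035,0,0,0],[0,0,0.01,-0.03,0,0,0],[0,0.025,0.01,-0.005,0,0,0],[0,0.028,0,0,0,0,0],[0,0.028,0,0,0,0,0],[0,0.028,0,0,0,0,0],[0,0.028,0,0,0,0,0],[0,0.028,0,0,0,0,0],[0,0.028,0,0,0,0,0],[0,0.028,0,0,0,0,0],[0,0,0,0,0,0,0]], "squeeze": 40}}

```text
time: 27.28
tool_pos: [0.6566, 0.2824, 0.3503]
tcp_rot: [3.122, 0.037, 0.001]
force: [-0.2, 0.1, -1.0]
gripper_width: -0.0
```

```bash
python3 go.py .65 .288 .205 0
```

```text
t 27.28 p [0.6566 0.2824 0.3503] rpy [1.789e+02 2.100e+00 1.000e-01] F [-0.2  0.1 -1. ] w -0.0000 j [ 0.35  0.44  1.22 -0.01  1.52  1.92]
d [-0.0012 -0.0085  0.1453] rot [0.0198 0.0369 0.0014] rows@30mm 4.843867353789017 rot rows 0.36940469614129195
```

{"method": "servo_tool", "body": {"rows": [[0,0,-0.006,0.02,0.02,0.036,0],[0,0.002,0,0.03,0,0.004,0],[0,0.002,0,0.03,0,0.004,0],[0,0.002,0,0.03,0,0.004,0],[0,0.002,0,0.025,0,0.004,0],[0,0,0,0,0,0,0]]}}

```text
time: 27.78
tool_pos: [0.6602, 0.2861, 0.2006]
tcp_rot: [3.138, -0.002, -0.001]
force: [-1.7, -0.0, -0.8]
gripper_width: -0.0001
```

```bash
python3 go.py .59 .288 .205 0;python3 - <<'E'
from h import *
S=ctrl.camera("scene");cv2.imwrite("pics/u_s.png",big(S,(340,100,560,270),3.5))
for t in range(95,-1,-10):
    a=np.radians(t);r=.135;print(t,np.round([.553-r*np.cos(a)+.006*np.sin(a)+.011,.0705+r*np.sin(a)+.006*np.cos(a)],3))
E
```

```text
t 27.78 p [0.6602 0.2861 0.2006] rpy [ 1.798e+02 -1.000e-01 -0.000e+00] F [-1.7 -0.  -0.8] w -0.0001 j [ 0.35  0.51  1.41 -0.    1.22  1.92]
d [-0.0702 -0.0018 -0.0046] rot [ 0.0033 -0.0024 -0.0008] rows@30mm 2.341041570880747 rot rows 0.033442839608520174
95 [0.582 0.204]
85 [0.558 0.206]
75 [0.535 0.202]
65 [0.512 0.195]
55 [0.491 0.185]
45 [0.473 0.17 ]
35 [0.457 0.153]
25 [0.444 0.133]
15 [0.435 0.111]
5 [0.43  0.088]
```

View pics/u_s.png

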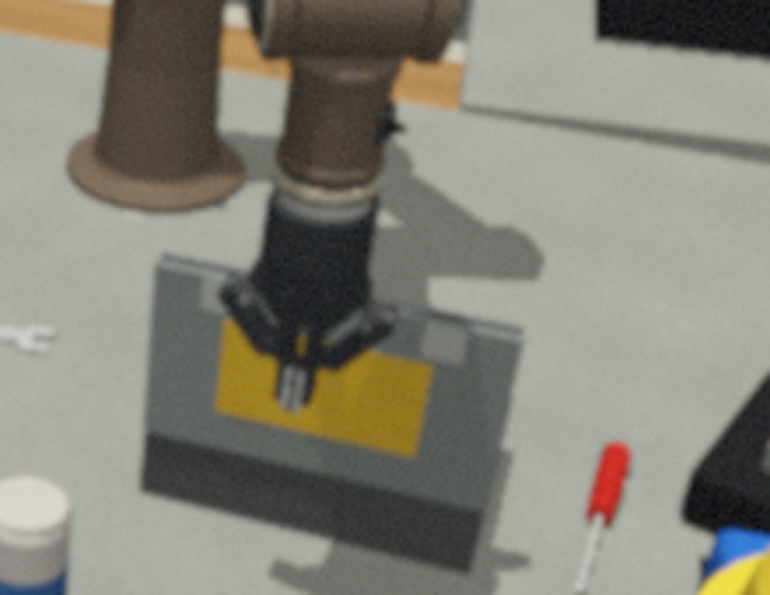

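{"method": "servo_tool", "body": {"rows": [[0,-0.02,0,-0.003,0,0,0],[0,-0.02,0,-0.002,0,0,0],[0,-0.01,0,0,0,0,0],[0,-0.008,0,0,0,0,0],[0,-0.008,0,0,0,0,0],[0,-0.008,0,0,0,0,0],[0,-0.008,0,0,0,0,0],[0,-0.008,0,0,0,0,0]]}}

```text
time: 28.5
tool_pos: [0.571, 0.2879, 0.2162]
tcp_rot: [-3.14, -0.017, -0.001]
force: [3.6, -0.3, -1.2]
gripper_width: 0.0001
```

```bash
python3 go.py .535 .288 .202 0
```

```text
t 28.50 p [0.571  0.2879 0.2162] rpy [-1.799e+02 -1.000e+00 -1.000e-01] F [ 3.6 -0.3 -1.2] w 0.0001 j [ 0.4   0.34  1.62 -0.01  1.16  1.98]
d [-0.0363 -0.0001  0.0136] rot [-0.0014 -0.0167 -0.0015] rows@30mm 1.2088631108676924 rot rows 0.1667107605846226
```

{"method": "servo_tool", "body": {"rows": [[0,-0.01,0,0.006,0,-0.012,0],[0,-0.01,0,0.005,0,0,0],[0,-0.01,0,0.004,0,0,0],[0,-0.01,0,0.004,0,0,0],[0,-0.01,0,0.005,0,0,0],[0,-0.01,0,0.006,0,0,0]]}}

```text
time: 29.0
tool_pos: [0.5137, 0.2897, 0.1907]
tcp_rot: [-3.134, -0.022, -0.003]
force: [1.2, 0.2, 3.3]
gripper_width: -0.0001
```

```bash
python3 go.py .491 .288 .185 0;python3 - <<'E'
from h import *
S=ctrl.camera("scene");cv2.imwrite("pics/v_s.png",big(S,(340,100,560,270),3.5))
E
```

```text
t 29.00 p [0.5137 0.2897 0.1907] rpy [-179.6   -1.3   -0.2] F [1.2 0.2 3.3] w -0.0001 j [ 0.44  0.27  1.77 -0.    1.08  2.02]
d [-0.0228  0.0018  0.0052] rot [-0.0076 -0.0222 -0.0027] rows@30mm 0.7608637248022064 rot rows 0.22160142574274055
```

View pics/v_s.png

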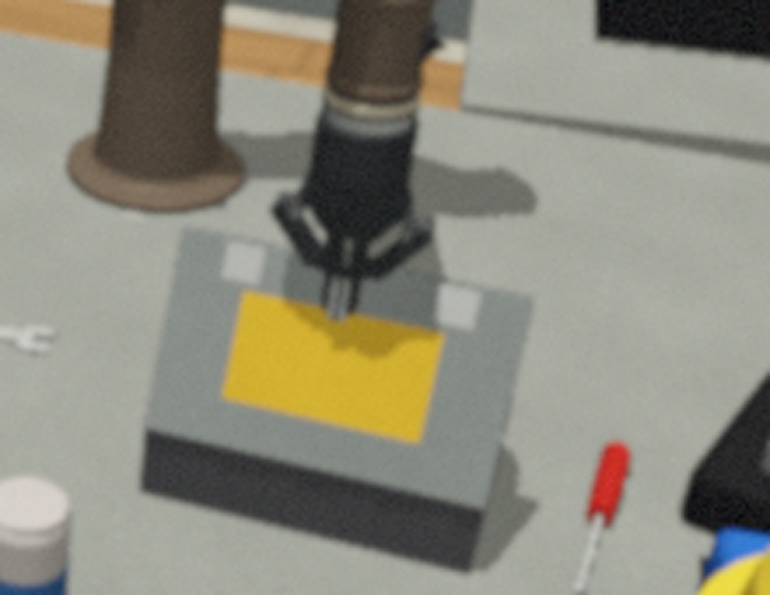

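{"method": "servo_tool", "body": {"rows": [[0,-0.01,0,0.005,0,-0.02,0],[0,-0.01,0,0.006,0,0,0],[0,-0.009,0,0.007,0,0,0],[0,-0.009,0,0.008,0,0,0],[0,-0.008,0,0.009,0,0,0],[0,-0.008,0,0.01,0,0,0]]}}

```text
time: 29.55
tool_pos: [0.453, 0.2895, 0.1408]
tcp_rot: [-3.135, 0.004, -0.003]
force: [1.4, -0.1, 0.5]
gripper_width: 0.0002
```

```bash
python3 go.py .457 .288 .153 0
```

```text
t 29.55 p [0.453  0.2895 0.1408] rpy [-1.796e+02  2.000e-01 -1.000e-01] F [ 1.4 -0.1  0.5] w 0.0002 j [0.48 0.25 1.91 0.01 0.98 2.05]
d [ 0.0039  0.0014 -0.0123] rot [-0.0067  0.0037 -0.0025] rows@30mm 0.4091510069731798 rot rows 0.06726504456296178
```

Angle about 30°. Carrying on down.

{"method": "servo_tool", "body": {"rows": [[0,-0.006,0,0.01,0,0,0],[0,-0.005,0,0.01,0,0,0],[0,-0.004,0,0.01,0,0,0],[0,-0.003,0,0.008,0,0,0],[0,-0.002,0,0.006,0,0,0],[0,0,0,0.004,0,0,0]]}}

```text
time: 30.05
tool_pos: [0.4246, 0.2887, 0.0844]
tcp_rot: [-3.138, 0.014, -0.002]
force: [-0.1, 0.9, 0.8]
gripper_width: -0.0001
```

```bash
python3 go.py .43 .288 .0765 0;python3 - <<'E'
from h import *
S=ctrl.camera("scene");cv2.imwrite("pics/w_s.png",big(S,(340,100,560,270),3.5))
E
```

```text
t 30.05 p [0.4246 0.2887 0.0844] rpy [-1.798e+02  8.000e-01 -1.000e-01] F [-0.1  0.9  0.8] w -0.0001 j [0.51 0.3  1.99 0.01 0.86 2.07]
d [0.0055 0.0007 0.0078] rot [-0.0036  0.0138 -0.0024] rows@30mm 0.2593153420025371 rot rows 0.13815355116784436
```

View pics/w_s.png

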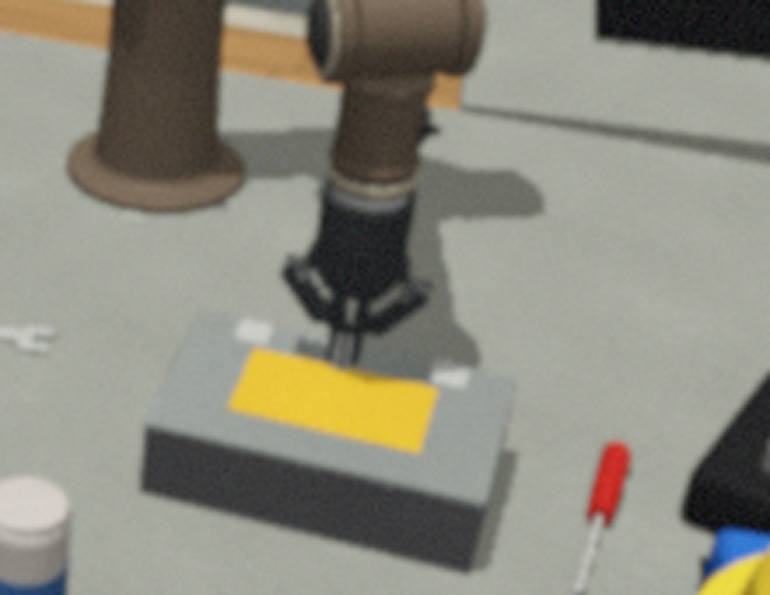

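{"method": "servo_tool", "body": {"rows": [[0,0,0,0.005,0,0.01,0],[0,0,0,0.005,0,0,0],[0,0,0,0.005,0,0,0],[0,0,0,0.006,0,0,0]]}}

```text
time: 30.43
tool_pos: [0.4243, 0.2887, 0.0761]
tcp_rot: [3.139, 0.014, -0.002]
force: [-15.0, -9.4, 49.3]
gripper_width: -0.0003
```

{"method": "servo_tool", "body": {"rows": [[0,0,0,0.003,0,0,0],[0,0,0,0.003,0,0,0],[0,0,0,0.003,0,0,0]]}}

```text
time: 30.68
tool_pos: [0.4245, 0.2887, 0.0764]
tcp_rot: [3.137, 0.016, -0.002]
force: [-7.4, -3.1, 21.5]
gripper_width: -0.0002
```

```bash
python3 go.py .43 .288 .0765 0
```

```text
t 30.68 p [0.4245 0.2887 0.0764] rpy [ 1.797e+02  9.000e-01 -1.000e-01] F [-7.4 -3.1 21.5] w -0.0002 j [0.51 0.32 1.99 0.   0.86 2.08]
d [ 0.0055  0.0007 -0.0002] rot [ 0.005   0.0162 -0.0017] rows@30mm 0.18415781178677623 rot rows 0.16231819354255708
```

Pressed with about 20–50 N for over 0.25 s. Now I'll lift off, retreat and check.

{"method": "servo_tool", "body": {"rows": [[0,0,0,-0.01,0,0,0],[0,0,0,-0.03,0,0,0],[0,0,0,-0.035,0,0,0],[0,0,0,-0.035,0,0,0],[0,-0.02,0,-0.035,0,0,0],[0,-0.02,0,-0.035,0,0,0],[0,0,0.03,0,0,0,0],[0,0,0.03,0,0,0,0],[0,0,0.03,0,0,0,0],[0,0,0.03,0,0,0,0],[0,0,0.03,0,0,0,0],[0,0,0.03,0,0,0,0],[0,0,0.03,0,0,0,0],[0,0,0.03,0,0,0,0],[0,0,0,0,0,0,0]]}}

```text
time: 31.93
tool_pos: [0.3855, 0.0424, 0.2691]
tcp_rot: [3.137, 0.008, 0.004]
force: [-0.4, 0.5, -0.1]
gripper_width: -0.0003
```

```bash
python3 go.py
python3 - <<'E'
from h import *
S=ctrl.camera("scene");T=ctrl.camera("top");cv2.imwrite("pics/x_t.png",T[:,:,::-1])
C=(.468,.288,0);k=big(S,(360,160,540,290),4)
for a,col in((0.,(0,0,255)),(.06,(0,255,255))):
    h=np.array(C)+[.085,0,.0705];L=R.from_euler('y',a).as_matrix()
    wire(k,"scene",box(h,L,(-.17,-.14,0),(0,.14,.006)),col,(360,160),4)
cv2.imwrite("pics/x_s.png",k)
E
```

```text
t 31.93 p [0.3855 0.0424 0.2691] rpy [179.7   0.5   0.2] F [-0.4  0.5 -0.1] w -0.0003 j [ 0.   -0.21  2.1  -0.    1.26  1.57]
```

View pics/x_s.png

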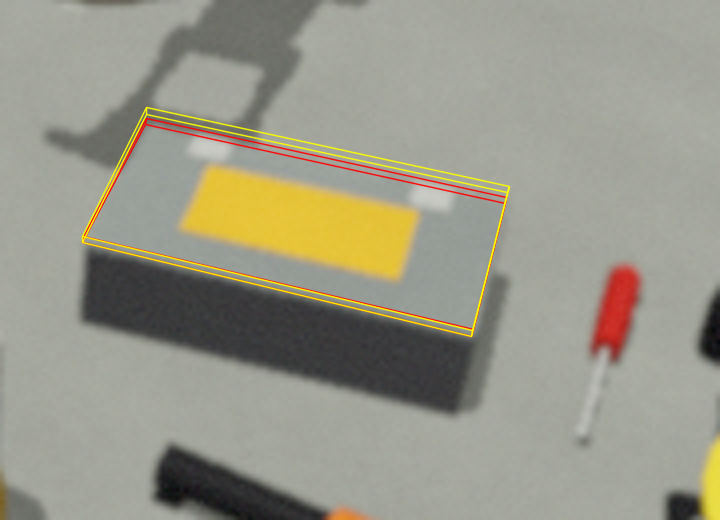

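View pics/x_t.png

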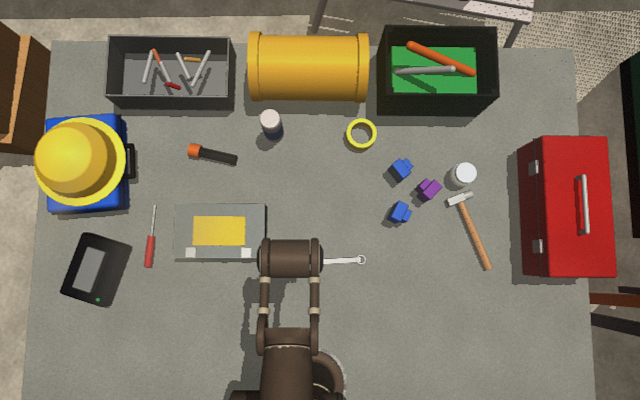

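The lid lies along the 0 rad outline, the bystanders haven't moved and the arm is clear. I'll hand in.

```bash
python3 -c "
from cell import ctrl
print(ctrl.hand_in()); print(ctrl.read_state()['time'])"
```

```text
the job is handed in; nothing more can be done
None
the job is handed in; nothing more can be done
```

The job is done and handed in at about 32 s of the 210 s allowed. Two red packs were present and I saw no third on the table, only the blue and purple look-alikes, which I left alone.

- **Tipping:** I pushed each pack over with the closed fingers. The contact forces I read were about 1–2 N. Both landed on their bases with the rail up.
- **Placing:** I gripped each pack across its width and laid both flat, rail up, in the case. The wrist picture before closing the lid showed both lying flat inside the walls.
- **Lid:** I swung it shut from behind and pressed on it. The reading was 49 N at the first press and about 21 N at the end.

**Last checks:**
- **Lid angle:** with the fingers pressing on it, the fingertips were 76 mm above the table, where a fully shut lid's top should be. The scene picture after lifting off matched the outline for 0 rad.
- **Bystanders:** they look unmoved in the top picture, judged by eye.
- **Arm:** it was clear of everything, with force readings near zero.

None of the checks failed. The outlines I drew from the measured poses were off by about 2–3 mm, close to the stated calibration accuracy. I could not see the packs again once the lid was shut.

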